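Shut the T-handled air valve in the covered valve box

ROBOT

A 6-joint arm with a two-finger parallel gripper is mounted at the origin on a cart in front of the work surface, level with it; the furniture and walls round the work are solid. World frame = base frame: x ahead of the robot, y to its left, z up, the work surface at z = 0. Lengths are in m, angles in rad, forces in N, time in s.
With the tool pointing down it reaches from about 0.325 to 0.875 m from the base axis. Payload 4.4 kg.
Tool frame: the origin (TCP) lies midway between the tips of the shut fingers; the grasp point (between the pads) lies 19 mm behind it; z points along the fingers, y is the direction in which the jaws open and shut (so a half turn about z gives the same grasp; the last joint's range is limited). The gripper opens to 85 mm and grips with 20 to 120 N. Pads are 22 mm wide; open, the fingers measure 114 mm over their backs; the gripper's body (76 mm by 85 mm) begins 54 mm behind the grasp point. The pads swing forward as they close: fully open they stand 13 mm farther back than shut.
Start: joints at [1.036, 0.207, 1.542, -0, 1.393, -0.15], TCP at [0.215, 0.533, 0.193] pointing down, gripper open.
Joint ranges: [-2.73, 2.73], [-0.86, 2.22], [0.23, 2.46], [-1.11, 4.25], [0.08, 2.63], [-2.82, 2.82]. Speed limits (rad/s): [2.79, 2.79, 3.14, 3.14, 3.14, 3.14].

INTERFACE

Orientations are given as a unit quaternion [x, y, z, w].
In Python, from workcell import readout, vision, manip gives the robot as it stands. The module is installed in compiled form; this text tells all that it offers.
- The arm moves only by the tool arm_command, never from a script. Its argument "targets" is a list of rows, each an object of numbers: "tx", "ty", "tz": the shift along the tool's x, y, z in cm; "yaw": the turn about the tool's z in rad. A call has 1 to 5 rows; each row is the pose to reach, as a shift and turn from the pose commanded when the call began, along the tool's axes at that moment; what a row does not reach only later rows make up. A row lasts 1/10 s, in which the tool goes at most 50 mm and 8.59 degrees, less where a joint would pass 70% of its speed; a pose out of reach is approached as far as the arm can. A call with a gripper value outside its range is refused whole. "jaw" is the opening, from 0 (shut) to 1 (fully open), set as the call begins (left out, the last holds). The fingers move at their own pace and stop on an object; the grip force is fixed at half the most. Time passes only in rows, so rows that repeat a pose let the fingers close. It gives the time, the measured TCP pose, the force and the opening at its end, in the units of the state.
- readout.get_obs(): the state, without advancing time (a new reading comes with each control period).
- vision.read_camera(name): name is "scene" or "top"; returns a dict with "frame" (400x640x3 uint8, red, green, blue), "vertical_fov" (degrees; the focal length in pixels is half the picture's height over the tangent of half this angle, whatever the lens; pixels are square), "cx", "cy" (the principal point, pixels), "extrinsics" (4x4, takes a point from camera to world coordinates). Camera axes: x right, y down, z forward; pixel columns grow to the right and rows downward; lengths in m; the calibration is good to about 2 mm. A picture is of the moment at which its call begins. There is no depth.
- manip.finish_job(): hands the job in, once; it reports no verdict.
The state is a dict: "time_s": time; "joints": joint angles; "qd": joint speeds; "joint_efforts": joint torques, N m; "tool_pos": TCP position; "tcp_rot": TCP orientation; "ft_force": force on the tool from outside, world axes, zero at the start; "wrist_torque": the same for the moment, N m; "width": finger opening in m.
Only numpy, scipy, OpenCV 4.12 (cv2) and the standard library are available. Lean on these libraries where they do the work, as an engineer would, in place of code of your own. Each camera call takes 0.05 s, during which the arm holds its last target.

TASK

The air line to the spray gun must be turned off at the valve box on the counter. First push the box's sliding cover all the way open to the left by its finger lip, then push the valve handle with the T-shaped end clockwise until it is shut, square across its pipe; leave the plain bar handle as it is. Use only the fingertips or the outside of the fingers, gently: grip and lift nothing, do not force anything, leave the cover open, and do not disturb the things standing around.

Things in the scene. Friction and masses are not known exactly. Their poses are not given: they have to be found in the camera images.
- valve_box: open-topped plywood box fixed to the counter, 146 (its x) by 256 mm (its y) outside, walls 10 mm thick, 64 mm high; aluminium rails along front and back reach 78 mm. Origin: centre of its underside. y axis: the way the cover slides open, to the robot's left; x axis: to its back, where two hose barbs stick out. Valve pivots lie at y = -52 and +40 mm, x = 30 mm; which valve is where varies
- cover (a joint): how far the plywood cover is slid open, m: 0 covers the box, starts at 0 to 0.02, end stop at 0.23. Slides along +y of the box in rails that keep it from lifting; about 3 N moves it and it stays where left. Plate 126 x 254 mm, top face 73 mm above the counter; open, it juts out to the left of the box
- lip (a point): middle of the right-hand (-y of the box) face of the upright finger lip on top of the cover, 87 mm above the counter: push here toward +y of the box to open. The lip is a plywood ridge 88 mm long along the box's x and 14 mm thick, from the cover's top face up to 99 mm above the counter. Axes as the box
- t_pivot (a point): turning axis of the valve with the T-shaped handle, at handle height, 48 mm above the counter; fixed in the box. Axes as the box. The room inside the box is 126 (x) by 236 mm (y); beside the handles it holds only the two brass pipes along x, one under each pivot, 29 mm wide, their tops 39 mm above the counter
- t_end (a point): centre of the crosspiece at the end of the T-shaped steel handle (the valve to shut), 52 mm from the pivot. The handle is a flat bar 12 mm wide and reaches 58 mm from the pivot; the crosspiece is 34 mm long across the bar and 12 mm wide. Handle from 42 to 55 mm above the counter
- t_handle (a joint): angle of the T-shaped handle, rad: 0 open (points along its pipe to -x of the box, toward the robot), grows clockwise seen from above; 1.57 shut (crosswise, end pointing to +y of the box); end stop at 1.63. It starts between 0 and 0.25 and stays where it is left; about 2 N at the end turns it
- bar_end (a point): point near the end of the other handle, a plain straight steel bar 12 mm wide without crosspiece, 52 mm from its pivot, 48 mm above the counter; must stay as it is
- bar_handle (a joint): angle of the plain bar handle, rad, same sense; starts between 0 and 0.15; not to be moved
- test_pinch_pot: small pale pinch pot, 60 mm wide, 38 mm tall, standing to the left of the valve box, low enough for the opened cover to pass over it; loose, to be left alone; origin at its underside
- slip_bottle: white squeeze bottle with a pointed nozzle, 41 mm wide, 112 mm tall, standing to the right of the valve box; loose, to be left alone; origin at its underside
- masking_tape: roll of masking tape lying flat, 96 mm wide, 25 mm tall; loose, to be left alone; origin at its underside
- water_pot: speckled glazed pot, 68 mm wide, 63 mm tall; loose, to be left alone; origin at its underside
- clay_skull: small fragile clay skull, 83 x 56 x 59 mm; loose, to be left alone; origin at its underside
- loop_tool_a: loop tool with a brown handle, 177 mm long, lying flat; loose, to be left alone; origin at its underside
- teal_brush: teal toothbrush, 168 mm long, lying flat; loose, to be left alone; origin at its underside
- slate_rib: dark oval wooden rib, 92 x 58 mm, 7 mm thick, lying flat; loose, to be left alone; origin at its underside

How it is judged:
By the outcome, as a careful person would: the job done as asked, in the order asked, and still so for the second after the job is handed in, with the robot touching nothing.
It also fails if it takes over 48 s, if anything falls off the work surface, if the arm or the gripper's body presses on something with over 40 N, if the wrist force passes 120 N, or if a joint passes its speed limit or range.

## Working session

There is one attempt and no reset: what is moved stays moved. The work goes in short steps, Python scripts to look and compute and a tool call to move; the robot and the scene stay as the last step left them, time stands still between calls to the robot, and variables do not carry over. Pictures are saved under pics/ and viewed, and the job is handed in when it is done.

Besides the shell and the picture viewer there is one more tool, called after ">>>" as a command line: name --argument value ..., lists and objects as JSON in quotes. arm_command: Moves the arm, as the interface text tells. Its arguments: {"type":"object","properties":{"targets":{"type":"array","items":{"type":"object","properties":{"tx":{"type":"number"},"ty":{"type":"number"},"tz":{"type":"number"},"yaw":{"type":"number"}}}},"jaw":{"type":"number"}},"required":["targets"]}

```bash
mkdir -p pics
cat > h.py <<'E'
import numpy as np, cv2
from workcell import readout, vision, manip
def cam(n):
    d=vision.read_camera(n); f=200/np.tan(np.radians(d['vertical_fov'])/2) if d['frame'].shape[0]==400 else None
    return d,f
def ray(d,f,u,v):
    E=np.array(d['extrinsics']); r=E[:3,:3]@np.array([(u-d['cx'])/f,(v-d['cy'])/f,1]); return E[:3,3],r
def onz(d,f,u,v,z):
    o,r=ray(d,f,u,v); return o+r*(z-o[2])/r[2]
def proj(d,f,p):
    E=np.array(d['extrinsics']); q=E[:3,:3].T@(np.array(p)-E[:3,3]); return q[0]/q[2]*f+d['cx'],q[1]/q[2]*f+d['cy']
def save(d,n): cv2.imwrite('pics/'+n,cv2.cvtColor(d['frame'],cv2.COLOR_RGB2BGR))
E
python3 - <<'E'
from h import *
import pickle
for n in('scene','top'):
    d,f=cam(n); save(d,n+'0.png'); pickle.dump((d,f),open(n+'0.pkl','wb')); print(n,f,d['cx'],d['cy'],np.round(d['extrinsics'],3).tolist())
print(readout.get_obs())
E
```

```text
scene 446.4919050446953 320.6921690077496 203.9850925245 [[-0.602, -0.306, 0.738, -0.612], [-0.799, 0.235, -0.554, 0.866], [-0.004, -0.923, -0.385, 0.664], [0.0, 0.0, 0.0, 1.0]]
top 411.02416428614663 313.70313282282206 198.6199688051999 [[0.271, -0.827, 0.493, -0.371], [-0.963, -0.239, 0.127, -0.161], [0.013, -0.509, -0.861, 1.531], [0.0, 0.0, 0.0, 1.0]]
{'time_s': 0.1, 'joints': array([ 1.03647929e+00,  2.07367595e-01,  1.54284027e+00, -6.68270745e-06,
        1.39349285e+00, -1.50505507e-01]), 'qd': array([-0.00049048, -0.00284464, -0.00269976,  0.00095045,  0.00159503,
        0.00037093]), 'joint_efforts': array([-9.24925334e-04, -3.84095478e+01, -2.92548501e+01, -3.63070267e-04,
        4.90811333e-03, -1.30841232e-05]), 'tool_pos': array([0.21492949, 0.53248455, 0.19160949]), 'tcp_rot': array([ 1.90729332e-01,  9.81642099e-01, -9.93947789e-04, -3.50803860e-04]), 'ft_force': array([ 0.31234817, -1.23992223, -1.12446601]), 'wrist_torque': array([0.04902845, 0.00375049, 0.01910738]), 'width': 0.08544459861792672}
```

View pics/scene0.png

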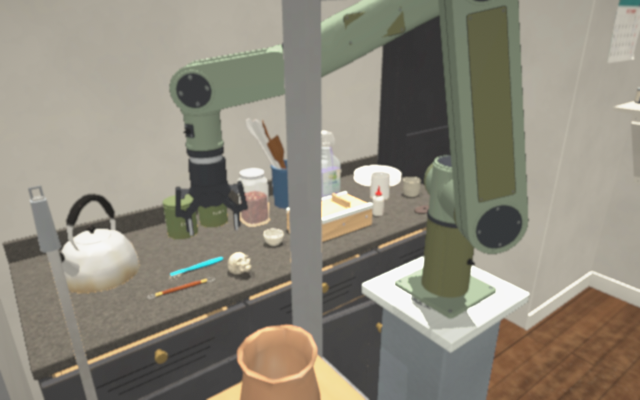

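View pics/top0.png

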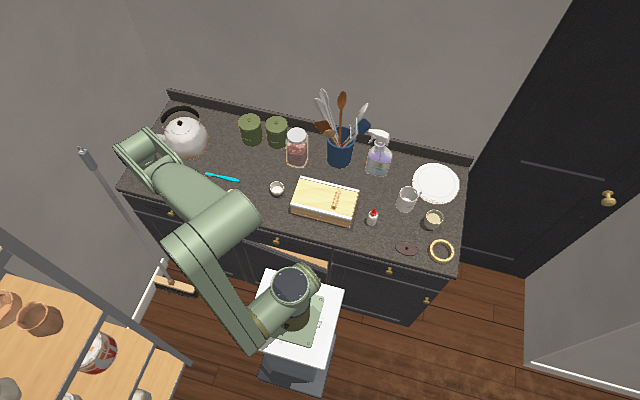

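The top view shows the box around (325,200) with the lip at about (337,200). The bottle is at (373,217) and the pinch pot at (277,188). I'll zoom in on these.

Run:
```python
import cv2
im=cv2.imread('pics/top0.png')[165:240,260:390]; cv2.imwrite('pics/top0z.png',cv2.resize(im,None,fx=6,fy=6,interpolation=cv2.INTER_CUBIC))
im=cv2.imread('pics/scene0.png')[160:260,260:400]; cv2.imwrite('pics/scene0z.png',cv2.resize(im,None,fx=5,fy=5,interpolation=cv2.INTER_CUBIC))
```

```text
(no output)
```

View pics/top0z.png

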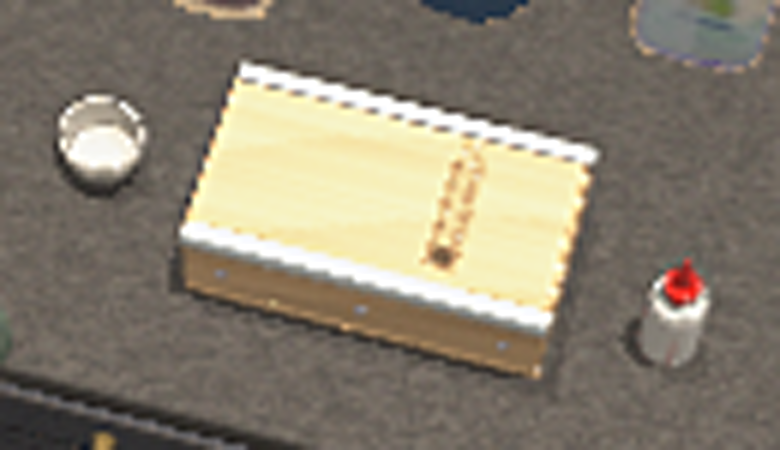

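View pics/scene0z.png

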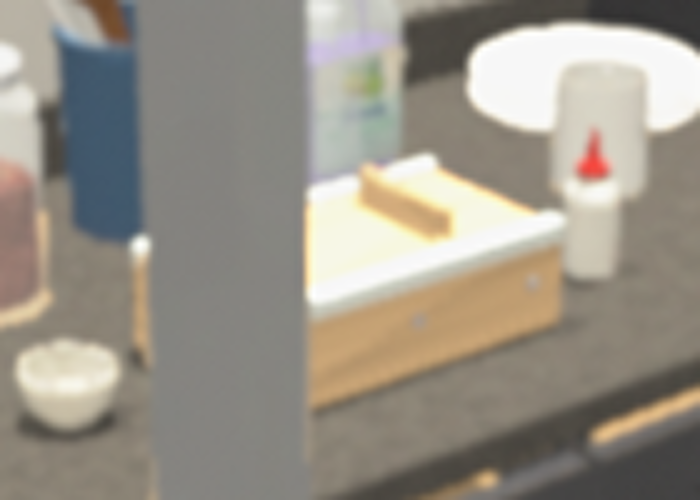

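Run:
```python
from h import *
import pickle
d,f=pickle.load(open('top0.pkl','rb'))
def z(u,v,h): return onz(d,f,260+(u+.5)/6-.5,165+(v+.5)/6-.5,h)[:2]
FL,FR,BL,BR=z(184,224,.078),z(552,320,.078),z(243,64,.078),z(598,150,.078)
for p in(FL,FR,BL,BR):print(p)
c=(FL+FR+BL+BR)/4; y=(FL-FR+BL-BR); ang=np.arctan2(y[1],y[0])-np.pi/2
print('c',c,'ang',ang,'len',np.linalg.norm(FL-FR),np.linalg.norm(BL-BR),np.linalg.norm(FL-BL),np.linalg.norm(FR-BR))
ex=np.array([np.cos(ang),np.sin(ang)]);ey=np.array([-ex[1],ex[0]])
for n,p in dict(lipRT=(484,152),lipRB=(460,268),lipLT=(458,152),lipLB=(430,250)).items():
    q=z(*p,.099)-c; print(n,q@ex,q@ey)
for n,p,h in(('bottlebase',(672,362),0),('bottle tip',(688,262),.112),('potc',(102,115),.038)):
    q=z(*p,h);print(n,q,(q-c)@ex,(q-c)@ey)
# box bottom check
q=z(190,290,0);print((q-c)@ex,(q-c)@ey); q=z(538,377,0);print((q-c)@ex,(q-c)@ey)
d2,f2=pickle.load(open('scene0.pkl','rb'))
im=cv2.imread('pics/scene0.png')
W=lambda x,y,h:[*(c+ex*x+ey*y),h]
for p in((-.073,-.128,.078),(.073,-.128,.078),(.073,.128,.078),(-.073,.128,0)):
    u=proj(d2,f2,W(*p)); print(((u[0]-260)*5,(u[1]-160)*5))
# lip right face line in scene zoomed: back top (362,165), front top (450,212)
for u,v in((362,168),(450,213)):
    q=onz(d2,f2,260+u/5,160+v/5,.099)[:2]-c; print('lip scene',q@ex,q@ey)
np.savez('box.npz',c=c,ang=ang)
```

```text
[0.41923458 0.14065289]
[ 0.41675873 -0.11704229]
[0.55586083 0.13965694]
[ 0.55588849 -0.11768393]
c [0.48693565 0.0113959 ] ang -0.004753406743455368 len 0.2577070757851484 0.2573408645514376 0.13662988479352792 0.1391312405514979
lipRT 0.03248390075131566 -0.0548860856338566
lipRB -0.06013114792265162 -0.06167508714145286
lipLT 0.027445132639423227 -0.03781581631471512
lipLB -0.052462130899282526 -0.03902209675683017
bottlebase [ 0.45001315 -0.20254607] -0.03590513836996262 -0.21411505960586324
bottle tip [ 0.46556246 -0.19478395] -0.020392904670960464 -0.2062791205930179
potc [0.51098613 0.23245563] 0.02299942410799002 0.2211715498834842
-0.07613042142318556 0.12494304882421012
-0.07356818085817346 -0.1271560335438223
(np.float64(551.873306204252), np.float64(215.59454623712583))
(np.float64(416.23818933277477), np.float64(154.72234839915146))
(np.float64(120.24868224202379), np.float64(237.83397550745192))
(np.float64(248.27361954970797), np.float64(422.9216017033423))
lip scene 0.03381381591661693 -0.04663586502489452
lip scene -0.06581854656651895 -0.04245419674609602
```

The box centre is near (0.487, 0.011), almost square to the world axes. The lip's right face is at about y = -0.043 and its middle at about x = 0.473. I'll shut the fingers and carry the tool high to the right of the lip, squaring the yaw on the way.

>>> arm_command --targets '[{"tx": -3.5,"ty": -3.5,"yaw": -0.1},{"tx": -7,"ty": -7,"yaw": -0.2},{"tx": -10.5,"ty": -10.5,"yaw": -0.3},{"tx": -14,"ty": -14,"yaw": -0.384},{"tx": -17,"ty": -17,"yaw": -0.384}]' --jaw 0

```text
validation failed for argument at $.ta...
```

>>> arm_command --targets '[{"tx": -3.5,"ty": -3.5,"tz": 0.0,"yaw": -0.1},{"tx": -7.0,"ty": -7.0,"tz": 0.0,"yaw": -0.2},{"tx": -10.5,"ty": -10.5,"tz": 0.0,"yaw": -0.3},{"tx": -14.0,"ty": -14.0,"tz": 0.0,"yaw": -0.38},{"tx": -17.0,"ty": -17.0,"tz": 0.0,"yaw": -0.38}]' --jaw 0.0

```text
time_s: 0.6
tool_pos: [0.3093, 0.3096, 0.1922]
tcp_rot: [0.001, 1.0, -0.0, -0.0]
ft_force: [0.8, 0.0, 0.8]
width: 0.0125
```

>>> arm_command --targets '[{"tx": -2.0,"ty": -4.5,"tz": 0.0,"yaw": 0.0},{"tx": -4.0,"ty": -9.0,"tz": 0.0,"yaw": 0.0},{"tx": -6.0,"ty": -13.5,"tz": 0.0,"yaw": 0.0},{"tx": -8.0,"ty": -18.0,"tz": 0.0,"yaw": 0.0},{"tx": -10.0,"ty": -22.5,"tz": 0.0,"yaw": 0.0}]'

```text
time_s: 1.1
tool_pos: [0.4085, 0.0846, 0.1925]
tcp_rot: [0.002, 1.0, 0.0, 0.0]
ft_force: [1.1, 1.2, -0.0]
width: -0.0001
```

>>> arm_command --targets '[{"tx": -1.6,"ty": -4.3,"tz": 0.0,"yaw": 0.0},{"tx": -3.2,"ty": -8.6,"tz": 0.0,"yaw": 0.0},{"tx": -4.8,"ty": -12.9,"tz": 0.0,"yaw": 0.0},{"tx": -6.4,"ty": -17.2,"tz": 0.0,"yaw": 0.0},{"tx": -6.4,"ty": -17.2,"tz": 0.0,"yaw": 0.0}]'

```text
time_s: 1.6
tool_pos: [0.473, -0.0907, 0.1925]
tcp_rot: [0.005, 1.0, -0.001, 0.0]
ft_force: [0.4, 1.1, 0.3]
width: -0.0002
```

>>> arm_command --targets '[{"tx": 0.0,"ty": 0.0,"tz": 2.5,"yaw": 0.0},{"tx": 0.0,"ty": 0.0,"tz": 5.0,"yaw": 0.0},{"tx": 0.0,"ty": 0.0,"tz": 7.5,"yaw": 0.0},{"tx": 0.0,"ty": 0.0,"tz": 9.0,"yaw": 0.0},{"tx": 0.0,"ty": 0.0,"tz": 9.0,"yaw": 0.0}]'

```text
time_s: 2.1
tool_pos: [0.4687, -0.084, 0.0997]
tcp_rot: [0.002, 1.0, 0.001, -0.003]
ft_force: [0.1, 0.8, -0.2]
width: 0.0002
```

```bash
cat > look.py <<'E'
import sys
from h import *
import pickle
k=sys.argv[1]
d,f=cam('top'); save(d,'t.png'); pickle.dump((d,f),open('top%s.pkl'%k,'wb'))
d2,f2=cam('scene'); pickle.dump((d2,f2),open('scene%s.pkl'%k,'wb'))
A=cv2.resize(d['frame'][160:240,240:390],None,fx=5,fy=5,interpolation=cv2.INTER_CUBIC)
B=cv2.resize(d2['frame'][140:260,240:420],None,fx=4,fy=4,interpolation=cv2.INTER_CUBIC)
cv2.imwrite('pics/t%s.png'%k,A[:,:,::-1]);cv2.imwrite('pics/s%s.png'%k,B[:,:,::-1])
E
python3 look.py 1
```

```text
(no output)
```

View pics/t1.png

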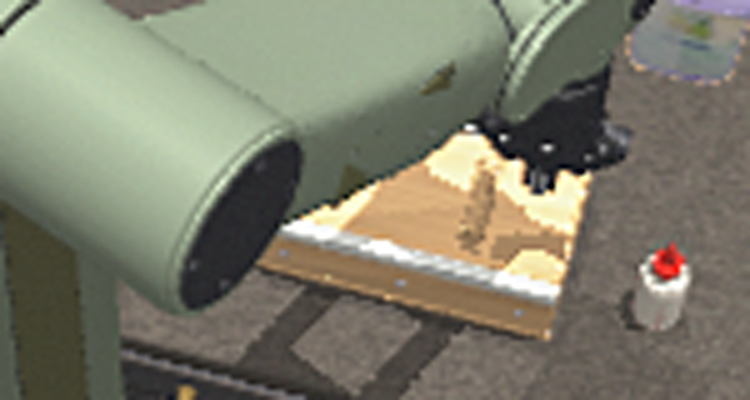

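View pics/s1.png

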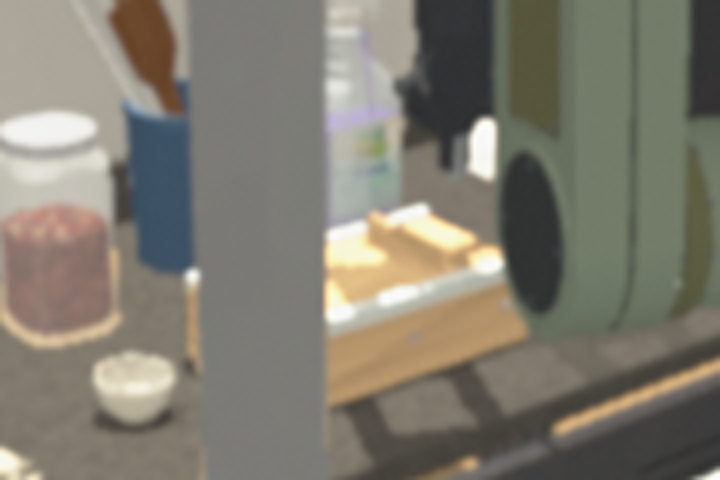

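Run:
```python
from h import *
import pickle
o=readout.get_obs();print(o['tool_pos'],o['tcp_rot'])
for n,x,y,s in(('top1',240,160,5),('scene1',240,140,4)):
    d,f=pickle.load(open(n+'.pkl','rb'))
    u=proj(d,f,o['tool_pos']);print(n,u,(u[0]-x)*s,(u[1]-y)*s)
```

```text
[ 0.47145865 -0.08513219  0.10263145] [ 1.61260630e-03  9.99998594e-01  2.19978080e-04 -4.02730820e-04]
top1 (np.float64(347.4870638771302), np.float64(201.55551979192018)) 537.4353193856509 207.77759895960088
scene1 (np.float64(352.51084792741915), np.float64(193.5237981473534)) 450.0433917096766 214.0951925894136
```

Run:
```python
from h import *
import pickle
o=[]
for n,c in(('scene1',(330,400,150,220)),('top1',(320,390,165,225))):
    d,f=pickle.load(open(n+'.pkl','rb'))
    a,b,e,g=c; im=cv2.resize(d['frame'][e:g,a:b],(560,560*(g-e)//(b-a)),interpolation=cv2.INTER_NEAREST)
    o.append(cv2.resize(im,(390,390)))
cv2.imwrite('pics/z1.png',np.hstack(o)[:,:,::-1])
```

```text
(no output)
```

View pics/z1.png

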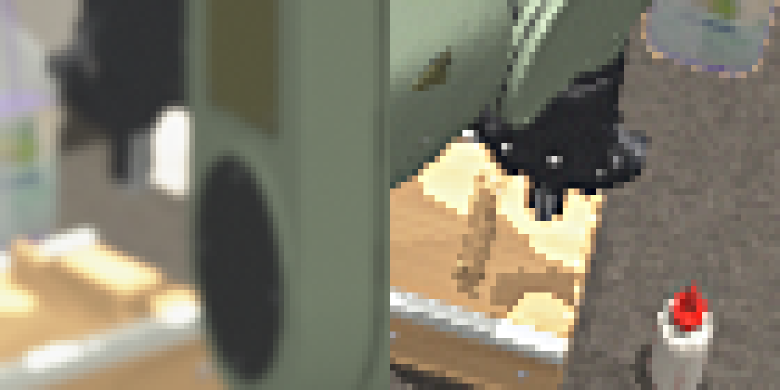

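Run:
```python
from h import *
import pickle
R=[]
for n,u in(('scene1',(352.5,183)),('top1',(347.8,198.5))):
    d,f=pickle.load(open(n+'.pkl','rb')); o,r=ray(d,f,*u); R.append((o,r/np.linalg.norm(r)))
A=sum(np.eye(3)-np.outer(r,r) for o,r in R); b=sum((np.eye(3)-np.outer(r,r))@o for o,r in R)
p=np.linalg.solve(A,b); print(p,[np.linalg.norm((np.eye(3)-np.outer(r,r))@(p-o)) for o,r in R])
o=readout.get_obs();print(o['tool_pos'],o['time_s'],o['width'])
```

```text
[ 0.46589595 -0.08313463  0.14144856] [np.float64(0.0035451760214952246), np.float64(0.0035451760214954145)]
[ 0.47145865 -0.08513219  0.10263145] 2.2 1.9122076794742204e-05
```

Run:
```python
from h import *
import pickle
d,f=pickle.load(open('scene0.pkl','rb'))
t=np.array([.215,.5325,.1916]);ty=np.array([.374,.927,0])
im=cv2.resize(d['frame'][150:270,150:270],None,fx=5,fy=5,interpolation=cv2.INTER_CUBIC)
for s in(-.05,.05):
  for h in(0,.013,.05):
    u=proj(d,f,t+s*ty+[0,0,h]); print(s,h,u); cv2.circle(im,(int((u[0]-150)*5),int((u[1]-150)*5)),3,(255,0,0),-1)
cv2.imwrite('pics/z0.png',im[:,:,::-1])
```

```text
-0.05 0 (np.float64(238.9416848822322), np.float64(249.12288170987898))
-0.05 0.013 (np.float64(238.50244031554791), np.float64(243.91000960574655))
-0.05 0.05 (np.float64(237.22744186027433), np.float64(228.77856716018812))
0.05 0 (np.float64(192.27443375496537), np.float64(255.01378406239573))
0.05 0.013 (np.float64(191.58083932181864), np.float64(249.7026498746302))
0.05 0.05 (np.float64(189.56655233235912), np.float64(234.27843655568316))
```

View pics/z0.png

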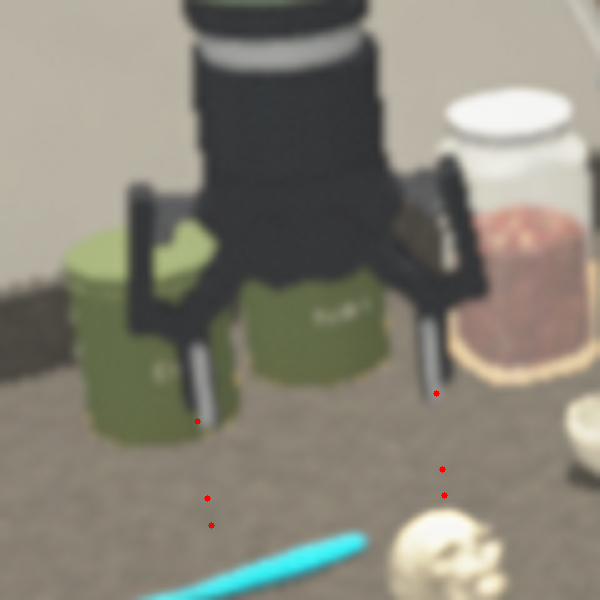

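```bash
cat >> h.py <<'E'
def tri(*ms):
    R=[]
    for (d,f),u in ms:
        o,r=ray(d,f,*u); R.append((o,r/np.linalg.norm(r)))
    P=[np.eye(3)-np.outer(r,r) for o,r in R]
    p=np.linalg.solve(sum(P),sum(M@o for M,(o,r) in zip(P,R))); return p,[np.linalg.norm(M@(p-o)) for M,(o,r) in zip(P,R)]
E
python3 - <<'E'
from h import *
import pickle
T=pickle.load(open('top0.pkl','rb'));S=pickle.load(open('scene0.pkl','rb'))
for n,t,s in(('FRrail',(550,322),(563,218)),('BRrail',(597,151),(432,158)),('FRbot',(540,377),(560,322)),('bottle tip',(687,262),(595,128)),('bottle base',(668,362),(590,278)),('potbottom',(100,187),(66,430))):
    print(n,tri((T,(260+t[0]/6,165+t[1]/6)),(S,(260+s[0]/5,160+s[1]/5))))
E
```

```text
FRrail (array([ 0.41033268, -0.11988165,  0.07803622]), [np.float64(0.0032903204230622356), np.float64(0.003290320423062328)])
BRrail (array([ 0.54997884, -0.12092707,  0.07890415]), [np.float64(0.002849605578004264), np.float64(0.0028496055780041114)])
FRbot (array([ 4.08985867e-01, -1.20428247e-01, -3.30647929e-04]), [np.float64(0.003034350509094443), np.float64(0.0030343505090942836)])
bottle tip (array([ 0.46173181, -0.19767816,  0.11079661]), [np.float64(0.002989136933516854), np.float64(0.0029891369335169424)])
bottle base (array([ 0.4548884 , -0.20071899, -0.0080948 ]), [np.float64(0.002829804652526328), np.float64(0.002829804652526277)])
potbottom (array([ 0.48251885,  0.22801121, -0.00845559]), [np.float64(0.005496630363219196), np.float64(0.005496630363219355)])
```

The cameras agree with each other (rail top 78 mm, counter 0). The drawn fingertips, however, triangulate about 38 mm above the reported TCP height. I'll go down slowly, watching the force, and let contact settle it.

>>> arm_command --targets '[{"tx": 0.0,"ty": 0.0,"tz": 0.5,"yaw": 0.0},{"tx": 0.0,"ty": 0.0,"tz": 1.0,"yaw": 0.0},{"tx": 0.0,"ty": 0.0,"tz": 1.5,"yaw": 0.0},{"tx": 0.0,"ty": 0.0,"tz": 1.8,"yaw": 0.0},{"tx": 0.0,"ty": 0.0,"tz": 1.8,"yaw": 0.0}]'

```text
time_s: 2.7
tool_pos: [0.4713, -0.0856, 0.0841]
tcp_rot: [0.002, 1.0, 0.0, -0.001]
ft_force: [0.1, -1.3, -0.8]
width: -0.0002
```

```bash
python3 look.py 2; python3 -c "
from h import *
o=readout.get_obs();print(o['tool_pos'],o['ft_force'],o['time_s'])"
```

```text
[ 0.47176092 -0.08577063  0.08462514] [0.04213152 1.13878863 0.23342859] 2.8
```

View pics/s2.png

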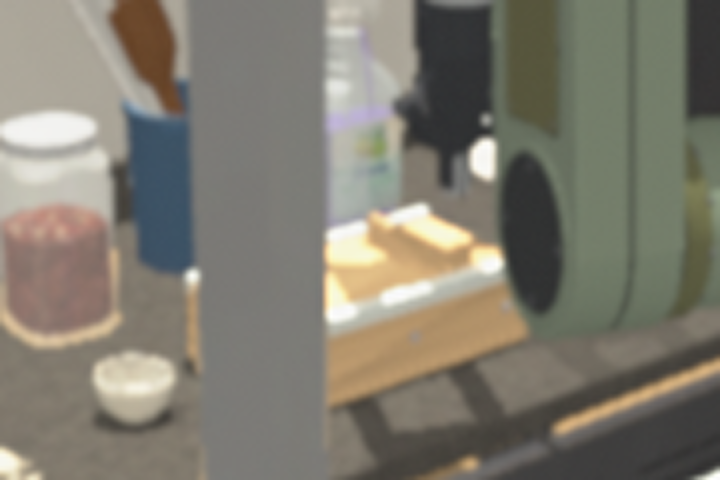

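View pics/t2.png

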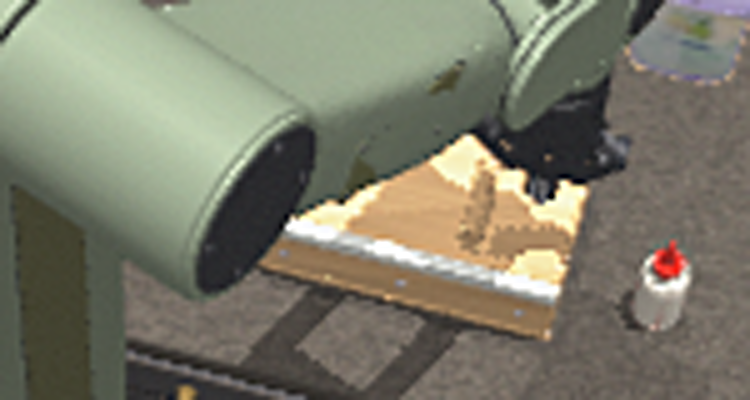

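>>> arm_command --targets '[{"tx": 0.0,"ty": 0.8,"tz": 0.0,"yaw": 0.0},{"tx": 0.0,"ty": 1.6,"tz": 0.0,"yaw": 0.0},{"tx": 0.0,"ty": 2.4,"tz": 0.0,"yaw": 0.0},{"tx": 0.0,"ty": 3.2,"tz": 0.0,"yaw": 0.0},{"tx": 0.0,"ty": 4.0,"tz": 0.0,"yaw": 0.0}]'

```text
time_s: 3.3
tool_pos: [0.4719, -0.0448, 0.0847]
tcp_rot: [0.002, 1.0, 0.0, 0.0]
ft_force: [-0.1, 0.4, -0.4]
width: 0.0001
```

```bash
python3 look.py 3; python3 -c "
from h import *
o=readout.get_obs();print(o['tool_pos'],o['ft_force'],o['time_s'])"
```

```text
[ 0.47177305 -0.04453184  0.08463065] [0.16750533 0.3130034  0.07709187] 3.4
```

View pics/s3.png

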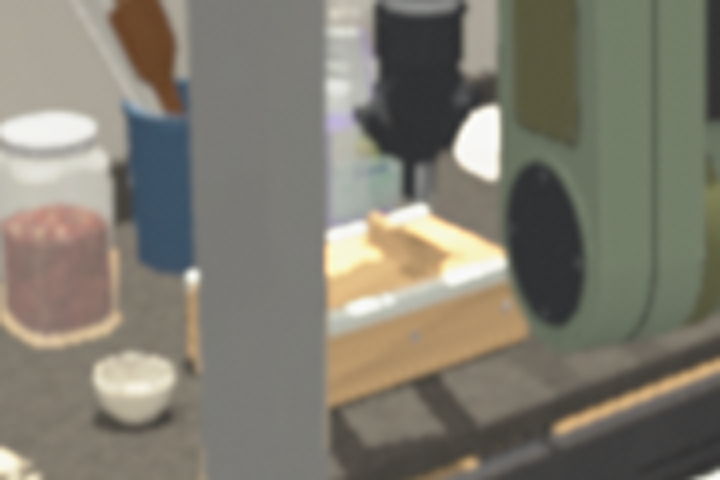

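View pics/t3.png

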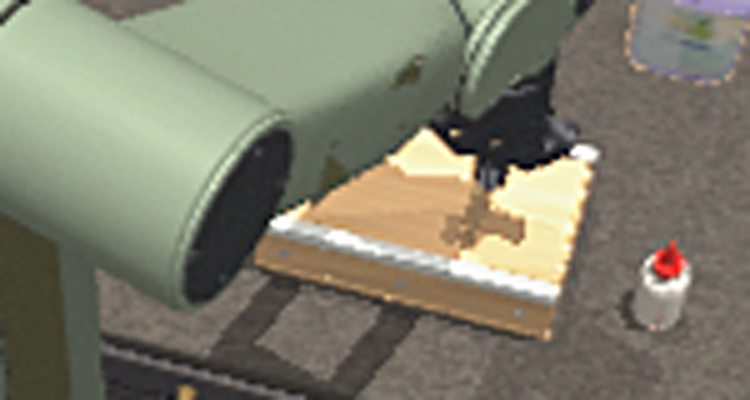

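Run:
```python
from h import *
import pickle
T=pickle.load(open('top3.pkl','rb'));S=pickle.load(open('scene3.pkl','rb'))
print(tri((T,(338,197.8)),(S,(345,189))))
# lip right top corners: scene3
print(tri((T,(338,197.8)),(S,(345,189)))[0]-[.4718,-.0445,.0846])
```

```text
(array([ 0.46304535, -0.04548666,  0.13017674]), [np.float64(0.0015717453185647285), np.float64(0.0015717453185648085)])
[-0.00875465 -0.00098666  0.04557674]
```

There was no contact, and the cover has not moved. So the fingers really are about 4 cm higher than reported, and I'll trust the cameras for height. I'll back off and lower further.

>>> arm_command --targets '[{"tx": 0.0,"ty": -1.5,"tz": 0.0,"yaw": 0.0},{"tx": 0.0,"ty": -3.0,"tz": 0.0,"yaw": 0.0},{"tx": 0.0,"ty": -4.0,"tz": 0.0,"yaw": 0.0},{"tx": 0.0,"ty": -4.0,"tz": 1.5,"yaw": 0.0},{"tx": 0.0,"ty": -4.0,"tz": 2.5,"yaw": 0.0}]'

```text
time_s: 3.9
tool_pos: [0.4717, -0.0861, 0.0592]
tcp_rot: [0.002, 1.0, 0.0, -0.0]
ft_force: [-0.2, -0.5, -1.3]
width: 0.0001
```

```bash
sed -i "s/^k=.*/k=sys.argv[1]; o=readout.get_obs(); print(np.round(o['tool_pos'],4),np.round(o['ft_force'],1),o['time_s'])/" look.py
cat >> look.py <<'E'
u=proj(d,f,o['tool_pos']);v=proj(d2,f2,o['tool_pos']);o=[]
for D,w in((d2,v),(d,u)):
    x,y=int(w[0])-25,int(w[1])-35; print('crop',x,y)
    o.append(cv2.resize(D['frame'][y:y+50,x:x+50],(400,400),interpolation=cv2.INTER_CUBIC))
cv2.imwrite('pics/z%s.png'%k,np.hstack(o)[:,:,::-1])
E
python3 look.py 4
```

```text
[ 0.4717 -0.0861  0.0592] [-0.2 -0.5 -1.3] 3.9
crop 327 170
crop 321 171
```

View pics/z4.png

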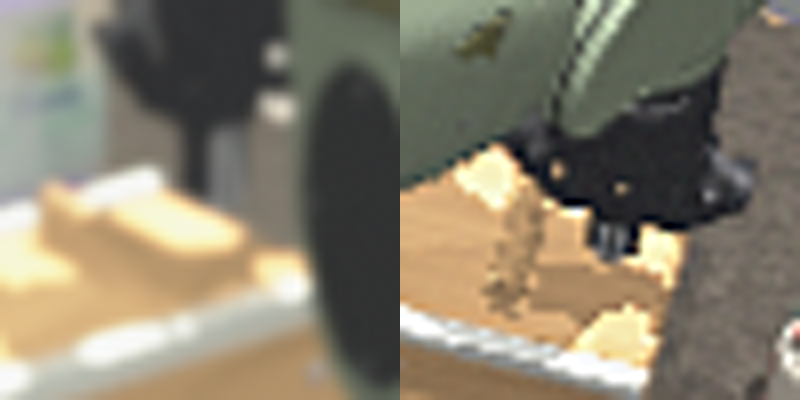

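Run:
```python
from h import *
import pickle
T=pickle.load(open('top4.pkl','rb'));S=pickle.load(open('scene4.pkl','rb'))
print(tri((T,(347.6,203.2)),(S,(354,195.3))))
for h in(.08,.09,.1,.11): print(h,proj(*T,[.4717,-.086,h]),proj(*S,[.4717,-.086,h]))
```

```text
(array([ 0.46673198, -0.08736629,  0.09727465]), [np.float64(0.0005564037369297892), np.float64(0.0005564037369296553)])
0.08 (np.float64(347.24150645936913), np.float64(204.3503691910542)) (np.float64(352.5015505882765), np.float64(199.51379991461377))
0.09 (np.float64(347.4474301545407), np.float64(203.12438301973654)) (np.float64(352.5694686025255), np.float64(196.84196928404475))
0.1 (np.float64(347.6554933725025), np.float64(201.8856589973825)) (np.float64(352.6377255512586), np.float64(194.15680529050542))
0.11 (np.float64(347.86572963146193), np.float64(200.63399757017763)) (np.float64(352.70632397792326), np.float64(191.45820787716727))
```

>>> arm_command --targets '[{"tx": 0.0,"ty": 0.0,"tz": 0.4,"yaw": 0.0},{"tx": 0.0,"ty": 0.0,"tz": 0.8,"yaw": 0.0},{"tx": 0.0,"ty": 0.0,"tz": 1.1,"yaw": 0.0},{"tx": 0.0,"ty": 0.0,"tz": 1.1,"yaw": 0.0}]'

```text
time_s: 4.4
tool_pos: [0.4715, -0.0855, 0.0483]
tcp_rot: [0.002, 1.0, 0.0, -0.0]
ft_force: [-0.1, 0.2, 0.6]
width: -0.0002
```

>>> arm_command --targets '[{"tx": 0.0,"ty": 1.0,"tz": 0.0,"yaw": 0.0},{"tx": 0.0,"ty": 1.8,"tz": 0.0,"yaw": 0.0},{"tx": 0.0,"ty": 2.6,"tz": 0.0,"yaw": 0.0},{"tx": 0.0,"ty": 3.2,"tz": 0.0,"yaw": 0.0},{"tx": 0.0,"ty": 3.8,"tz": 0.0,"yaw": 0.0}]'

```text
time_s: 4.9
tool_pos: [0.472, -0.0476, 0.0488]
tcp_rot: [0.001, 1.0, -0.001, 0.0]
ft_force: [-0.1, -3.2, -0.5]
width: -0.0001
```

```bash
python3 look.py 5
```

```text
[ 0.472  -0.0476  0.0488] [-0.1 -3.2 -0.5] 4.9
crop 318 175
crop 312 170
```

View pics/z5.png

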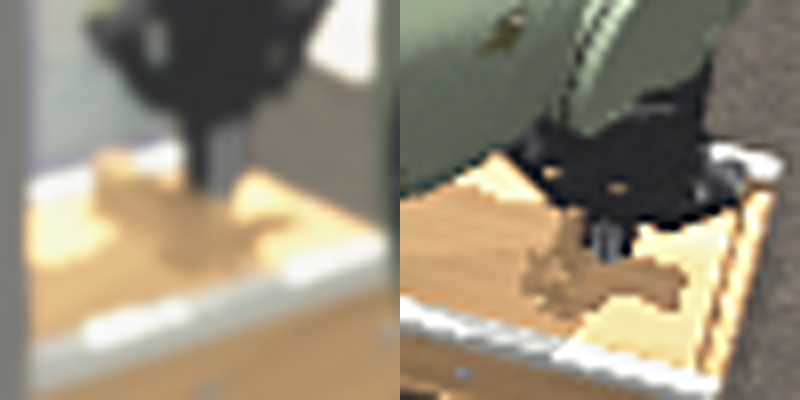

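View pics/t5.png

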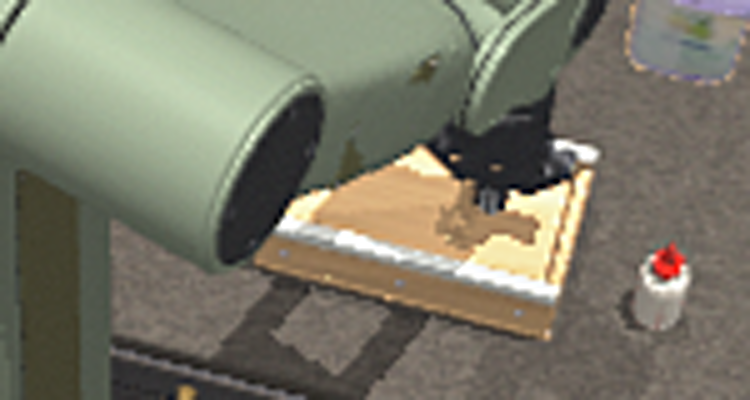

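Contact at last: 3.2 N, and the cover has started moving, with a gap showing at its right end. I'll keep pushing along +y in gentle steps.

>>> arm_command --targets '[{"tx": 0.0,"ty": 1.0,"tz": 0.0,"yaw": 0.0},{"tx": 0.0,"ty": 2.0,"tz": 0.0,"yaw": 0.0},{"tx": 0.0,"ty": 3.0,"tz": 0.0,"yaw": 0.0},{"tx": 0.0,"ty": 4.0,"tz": 0.0,"yaw": 0.0},{"tx": 0.0,"ty": 5.0,"tz": 0.0,"yaw": 0.0}]'

```text
time_s: 5.5
tool_pos: [0.4722, 0.0031, 0.0488]
tcp_rot: [0.002, 1.0, -0.0, 0.0]
ft_force: [0.2, -2.6, 0.4]
width: -0.0003
```

>>> arm_command --targets '[{"tx": 0.0,"ty": 1.0,"tz": 0.0,"yaw": 0.0},{"tx": 0.0,"ty": 2.0,"tz": 0.0,"yaw": 0.0},{"tx": 0.0,"ty": 3.0,"tz": 0.0,"yaw": 0.0},{"tx": 0.0,"ty": 4.0,"tz": 0.0,"yaw": 0.0},{"tx": 0.0,"ty": 5.0,"tz": 0.0,"yaw": 0.0}]'

```text
time_s: 6.0
tool_pos: [0.4723, 0.0531, 0.0487]
tcp_rot: [0.002, 1.0, 0.0, 0.0]
ft_force: [0.3, -2.6, 1.1]
width: -0.0
```

>>> arm_command --targets '[{"tx": 0.0,"ty": 1.0,"tz": 0.0,"yaw": 0.0},{"tx": 0.0,"ty": 2.0,"tz": 0.0,"yaw": 0.0},{"tx": 0.0,"ty": 3.0,"tz": 0.0,"yaw": 0.0},{"tx": 0.0,"ty": 4.0,"tz": 0.0,"yaw": 0.0},{"tx": 0.0,"ty": 5.0,"tz": 0.0,"yaw": 0.0}]'

```text
time_s: 6.5
tool_pos: [0.4724, 0.1031, 0.0487]
tcp_rot: [0.002, 1.0, -0.0, -0.0]
ft_force: [-0.2, -3.2, 1.8]
width: -0.0005
```

```bash
python3 look.py 6
```

```text
[0.4724 0.1031 0.0487] [-0.2 -3.2  1.8] 6.5
crop 283 186
crop 277 162
```

View pics/t6.png

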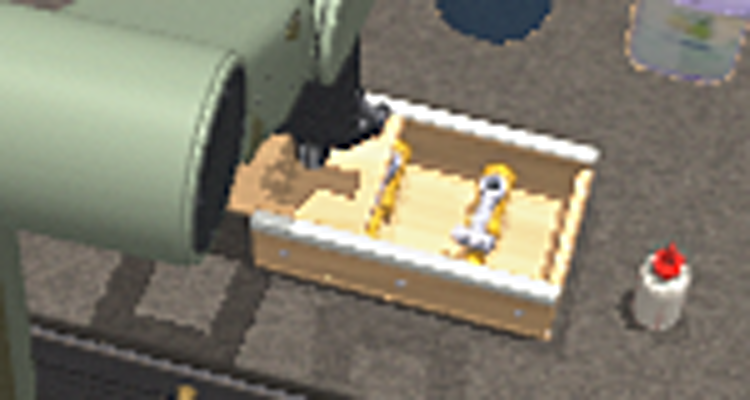

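View pics/s6.png

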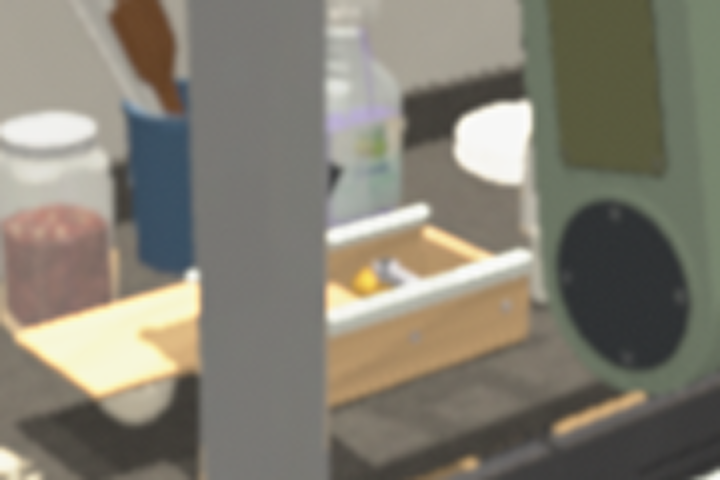

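The T valve is the right-hand one (pivot y = -52) and its handle is at roughly zero. The cover is about 16 cm open, so I'll continue, slowing toward the stop.

>>> arm_command --targets '[{"tx": 0.0,"ty": 0.9,"tz": 0.0,"yaw": 0.0},{"tx": 0.0,"ty": 1.8,"tz": 0.0,"yaw": 0.0},{"tx": 0.0,"ty": 2.7,"tz": 0.0,"yaw": 0.0},{"tx": 0.0,"ty": 3.6,"tz": 0.0,"yaw": 0.0},{"tx": 0.0,"ty": 4.5,"tz": 0.0,"yaw": 0.0}]'

```text
time_s: 7.1
tool_pos: [0.4722, 0.1479, 0.0484]
tcp_rot: [0.002, 1.0, -0.0, -0.0]
ft_force: [-1.4, -3.3, -0.1]
width: 0.0002
```

>>> arm_command --targets '[{"tx": 0.0,"ty": 0.3,"tz": 0.0,"yaw": 0.0},{"tx": 0.0,"ty": 0.6,"tz": 0.0,"yaw": 0.0},{"tx": 0.0,"ty": 0.9,"tz": 0.0,"yaw": 0.0},{"tx": 0.0,"ty": 1.2,"tz": 0.0,"yaw": 0.0}]'

```text
time_s: 7.5
tool_pos: [0.4724, 0.1593, 0.0485]
tcp_rot: [0.002, 1.0, -0.0, -0.0]
ft_force: [-0.4, -2.2, -0.6]
width: 0.0001
```

>>> arm_command --targets '[{"tx": 0.0,"ty": 0.2,"tz": 0.0,"yaw": 0.0},{"tx": 0.0,"ty": 0.4,"tz": 0.0,"yaw": 0.0},{"tx": 0.0,"ty": 0.6,"tz": 0.0,"yaw": 0.0}]'

```text
time_s: 7.8
tool_pos: [0.4726, 0.1653, 0.0486]
tcp_rot: [0.002, 1.0, -0.0, -0.0]
ft_force: [-1.1, -2.7, -0.3]
width: -0.0004
```

>>> arm_command --targets '[{"tx": 0.0,"ty": 0.2,"tz": 0.0,"yaw": 0.0},{"tx": 0.0,"ty": 0.4,"tz": 0.0,"yaw": 0.0}]'

```text
time_s: 8.0
tool_pos: [0.4726, 0.1694, 0.0486]
tcp_rot: [0.002, 1.0, -0.0, -0.0]
ft_force: [-1.3, -3.6, -0.2]
width: 0.0004
```

```bash
python3 look.py 7
```

```text
[0.4726 0.1694 0.0486] [-1.3 -3.6 -0.2] 8.0
crop 266 191
crop 262 158
```

View pics/t7.png

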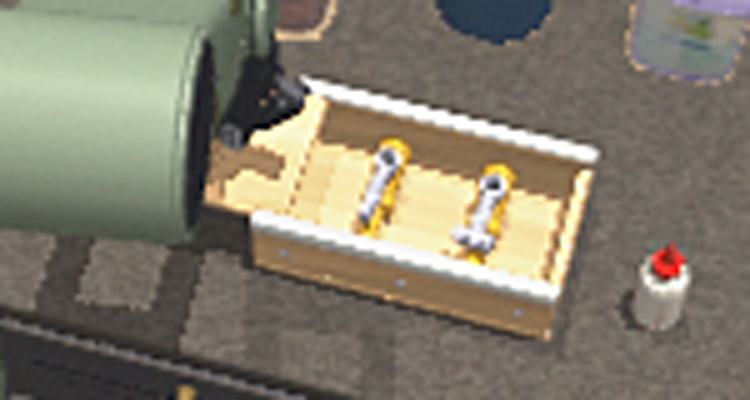

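Run:
```python
from h import *
import pickle
T=pickle.load(open('top7.pkl','rb'));b=np.load('box.npz');c=b['c'];a=float(b['ang']);ex=np.array([np.cos(a),np.sin(a)]);ey=np.array([-ex[1],ex[0]])
for u,v in((327,97),(292,213)):
    q=onz(*T,240+u/5,160+v/5,.073)[:2]-c; print('edge',q@ex,q@ey)
for n,u,v,h in(('Tpiv',494,184,.05),('Tend',476,241,.055),('TcrossL',458,235,.055),('TcrossR',494,243,.055),('barpiv',390,156,.05),('barend',366,215,.055)):
    q=onz(*T,240+u/5,160+v/5,h)[:2]; print(n,q,(q-c)@ex,(q-c)@ey)
```

```text
edge 0.05766950605587891 0.1018845205023174
edge -0.05925820236958493 0.09700960954852406
Tpiv [ 0.51486116 -0.04189851] 0.028178521289844192 -0.05316106955509377
Tend [ 0.45462002 -0.04121201] -0.0320652056484342 -0.05276092575475152
TcrossL [ 0.45599356 -0.02554207] -0.030766164236497594 -0.03708463798350237
TcrossR [ 0.45691032 -0.05592559] -0.029704991818787774 -0.06746345720120334
barpiv [0.51715292 0.04939296] 0.03003631128365807 0.03814025842257796
barend [0.45322438 0.05254686] -0.033906501538408094 0.040990253485274644
```

>>> arm_command --targets '[{"tx": 0.0,"ty": 0.2,"tz": 0.0,"yaw": 0.0},{"tx": 0.0,"ty": 0.3,"tz": 0.0,"yaw": 0.0}]'

```text
time_s: 8.3
tool_pos: [0.4729, 0.1705, 0.0487]
tcp_rot: [0.001, 1.0, -0.002, -0.0]
ft_force: [-1.6, -9.6, 1.5]
width: 0.0001
```

>>> arm_command --targets '[{"tx": 0.0,"ty": 0.2,"tz": 0.0,"yaw": 0.0},{"tx": 0.0,"ty": 0.2,"tz": 0.0,"yaw": 0.0}]'

```text
time_s: 8.5
tool_pos: [0.4728, 0.1705, 0.0487]
tcp_rot: [0.001, 1.0, -0.004, -0.0]
ft_force: [-1.6, -14.4, 2.5]
width: 0.0001
```

>>> arm_command --targets '[{"tx": 0.0,"ty": 0.2,"tz": 0.0,"yaw": 0.0},{"tx": 0.0,"ty": 0.2,"tz": 0.0,"yaw": 0.0}]'

```text
time_s: 8.7
tool_pos: [0.4728, 0.1706, 0.0487]
tcp_rot: [0.001, 1.0, -0.006, -0.001]
ft_force: [-1.2, -18.4, 3.2]
width: -0.0
```

The force rose to 18 N with no further motion, so the cover is at its end stop. I'll back off. A light touch on the cover's top face (73 mm) over the box wall will then give the fingertip height offset.

>>> arm_command --targets '[{"tx": 0.0,"ty": -1.0,"tz": 0.0,"yaw": 0.0},{"tx": 0.0,"ty": -2.5,"tz": 0.0,"yaw": 0.0},{"tx": 0.0,"ty": -4.2,"tz": 0.0,"yaw": 0.0},{"tx": 0.0,"ty": -4.2,"tz": 0.4,"yaw": 0.0},{"tx": 0.0,"ty": -4.2,"tz": 0.7,"yaw": 0.0}]'

```text
time_s: 9.2
tool_pos: [0.4732, 0.1348, 0.0418]
tcp_rot: [0.002, 1.0, 0.001, 0.001]
ft_force: [-0.7, 1.1, -0.3]
width: -0.0001
```

>>> arm_command --targets '[{"tx": 0.0,"ty": 0.0,"tz": 0.1,"yaw": 0.0},{"tx": 0.0,"ty": 0.0,"tz": 0.2,"yaw": 0.0}]'

```text
time_s: 9.4
tool_pos: [0.4725, 0.135, 0.0394]
tcp_rot: [0.002, 1.0, 0.0, -0.0]
ft_force: [0.5, -0.1, 0.7]
width: 0.0
```

>>> arm_command --targets '[{"tx": 0.0,"ty": 0.0,"tz": 0.1,"yaw": 0.0},{"tx": 0.0,"ty": 0.0,"tz": 0.2,"yaw": 0.0}]'

```text
time_s: 9.6
tool_pos: [0.4727, 0.1347, 0.0376]
tcp_rot: [0.002, 1.0, 0.0, 0.0]
ft_force: [-0.9, 0.9, -0.4]
width: 0.0
```

>>> arm_command --targets '[{"tx": 0.0,"ty": 0.0,"tz": 0.1,"yaw": 0.0},{"tx": 0.0,"ty": 0.0,"tz": 0.2,"yaw": 0.0}]'

```text
time_s: 9.8
tool_pos: [0.4727, 0.1344, 0.0356]
tcp_rot: [0.002, 1.0, 0.0, 0.0]
ft_force: [-0.6, -0.4, -0.7]
width: 0.0004
```

>>> arm_command --targets '[{"tx": 0.0,"ty": 0.0,"tz": 0.1,"yaw": 0.0},{"tx": 0.0,"ty": 0.0,"tz": 0.2,"yaw": 0.0}]'

```text
time_s: 10.0
tool_pos: [0.4727, 0.1343, 0.0344]
tcp_rot: [0.002, 1.0, -0.0, -0.0]
ft_force: [-4.0, -0.7, 10.5]
width: -0.0001
```

>>> arm_command --targets '[{"tx": 0.0,"ty": 0.0,"tz": 0.1,"yaw": 0.0},{"tx": 0.0,"ty": 0.0,"tz": 0.1,"yaw": 0.0}]'

```text
time_s: 10.2
tool_pos: [0.4727, 0.1343, 0.0344]
tcp_rot: [0.002, 1.0, -0.0, -0.0]
ft_force: [-5.6, -0.7, 11.8]
width: -0.0
```

The touch came at reported 0.0344, where the tip is really at 0.073, so the offset is +38.6 mm. I'll lift, cross over to the right of the T handle, and look again.

>>> arm_command --targets '[{"tx": 0.0,"ty": 0.0,"tz": -2.0,"yaw": 0.0},{"tx": 0.0,"ty": 0.0,"tz": -5.0,"yaw": 0.0},{"tx": 0.2,"ty": -4.3,"tz": -5.0,"yaw": 0.0},{"tx": 0.4,"ty": -8.6,"tz": -5.0,"yaw": 0.0},{"tx": 0.6,"ty": -13.0,"tz": -5.0,"yaw": 0.0}]'

```text
time_s: 10.7
tool_pos: [0.4663, 0.0032, 0.0832]
tcp_rot: [0.001, 1.0, -0.0, 0.001]
ft_force: [0.9, -0.2, 0.6]
width: 0.0003
```

>>> arm_command --targets '[{"tx": 0.2,"ty": -4.3,"tz": 0.0,"yaw": 0.0},{"tx": 0.4,"ty": -8.6,"tz": 0.0,"yaw": 0.0},{"tx": 0.4,"ty": -8.6,"tz": 0.0,"yaw": 0.0}]'

```text
time_s: 11.0
tool_pos: [0.4622, -0.0866, 0.0832]
tcp_rot: [0.005, 1.0, -0.001, 0.001]
ft_force: [0.8, 0.3, -0.2]
width: 0.0001
```

```bash
python3 look.py 8
```

```text
[ 0.4622 -0.0866  0.0832] [ 0.8  0.3 -0.2] 11.0
crop 329 164
crop 321 170
```

View pics/t8.png

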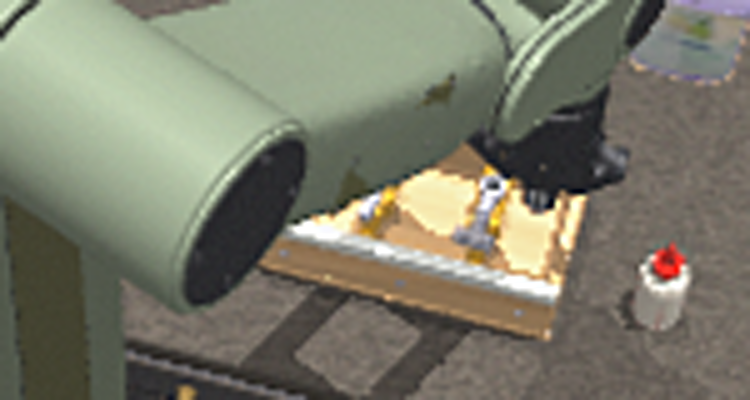

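View pics/s8.png

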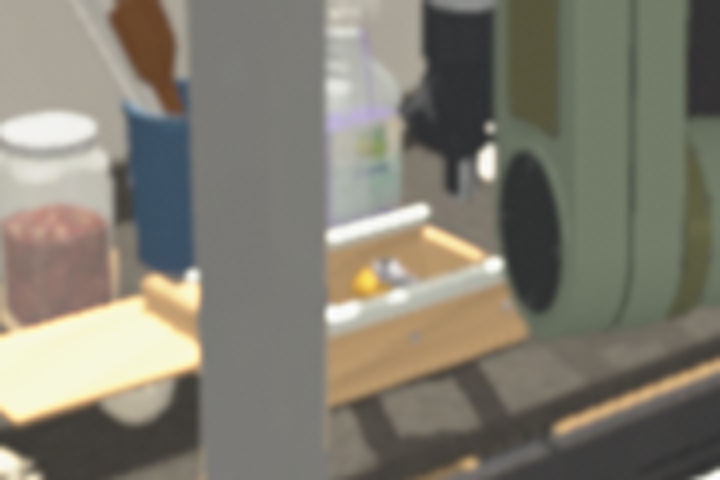

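>>> arm_command --targets '[{"tx": 0.0,"ty": 0.0,"tz": 1.5,"yaw": 0.0},{"tx": 0.0,"ty": 0.0,"tz": 3.0,"yaw": 0.0},{"tx": 0.0,"ty": 0.0,"tz": 4.0,"yaw": 0.0},{"tx": 0.0,"ty": 0.0,"tz": 5.0,"yaw": 0.0},{"tx": 0.0,"ty": 0.0,"tz": 5.0,"yaw": 0.0}]'

```text
time_s: 11.6
tool_pos: [0.4605, -0.0804, 0.0312]
tcp_rot: [0.001, 1.0, 0.001, -0.002]
ft_force: [0.1, 0.9, -0.4]
width: -0.0001
```

```bash
python3 look.py 9
```

```text
[ 0.4605 -0.0804  0.0312] [ 0.1  0.9 -0.4] 11.6
crop 328 178
crop 319 177
```

View pics/t9.png

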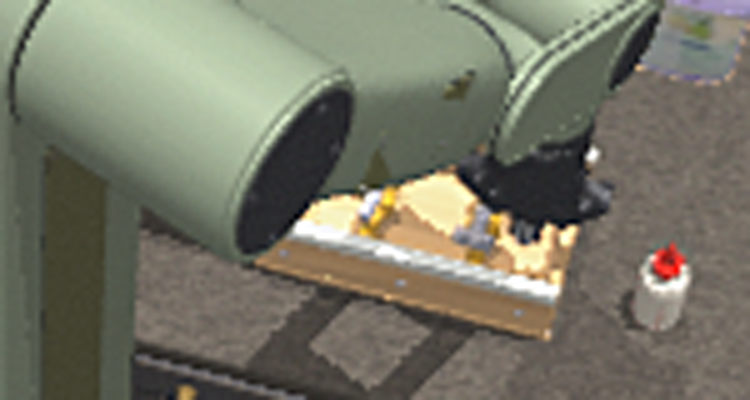

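View pics/s9.png

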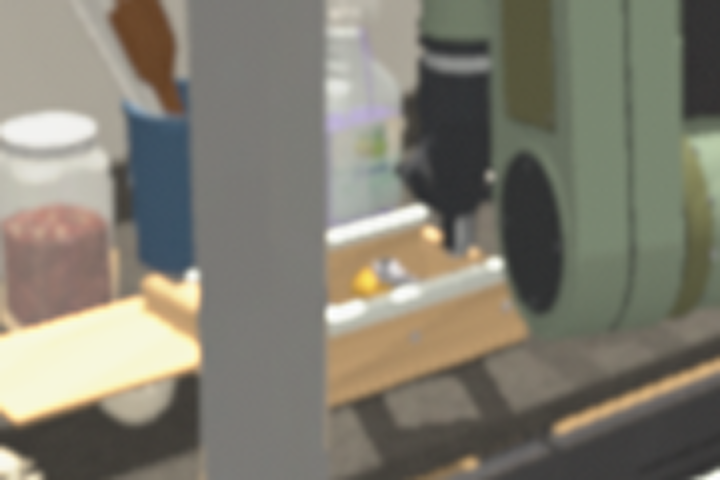

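The finger hangs between the T crosspiece (top view ~(475,238)) and the right wall. I'll go down to the handle's height.

>>> arm_command --targets '[{"tx": 0.0,"ty": 0.0,"tz": 0.7,"yaw": 0.0},{"tx": 0.0,"ty": 0.0,"tz": 1.4,"yaw": 0.0},{"tx": 0.0,"ty": 0.0,"tz": 2.1,"yaw": 0.0},{"tx": 0.0,"ty": 0.0,"tz": 2.5,"yaw": 0.0},{"tx": 0.0,"ty": 0.0,"tz": 2.5,"yaw": 0.0}]'

```text
time_s: 12.2
tool_pos: [0.4609, -0.0815, 0.0068]
tcp_rot: [0.002, 1.0, 0.0, -0.001]
ft_force: [-0.7, -0.4, -0.1]
width: -0.0
```

>>> arm_command --targets '[{"tx": 0.0,"ty": 0.4,"tz": 0.0,"yaw": 0.0},{"tx": 0.0,"ty": 0.8,"tz": 0.0,"yaw": 0.0},{"tx": 0.0,"ty": 1.2,"tz": 0.0,"yaw": 0.0},{"tx": 0.0,"ty": 1.2,"tz": 0.0,"yaw": 0.0}]'

```text
time_s: 12.6
tool_pos: [0.4619, -0.0691, 0.0079]
tcp_rot: [0.001, 1.0, 0.0, 0.0]
ft_force: [0.1, 0.4, 0.3]
width: 0.0
```

No contact yet, so the handle starts slightly past zero. Now I'll sweep the finger on an arc around the pivot (about (0.517, -0.041)), yawing with it.

>>> arm_command --targets '[{"tx": 0.2,"ty": 0.5,"tz": 0.0,"yaw": 0.1},{"tx": 0.4,"ty": 1.1,"tz": 0.0,"yaw": 0.2},{"tx": 0.5,"ty": 1.7,"tz": 0.0,"yaw": 0.3},{"tx": 0.5,"ty": 1.7,"tz": 0.0,"yaw": 0.3}]'

```text
time_s: 13.0
tool_pos: [0.4571, -0.0526, 0.0079]
tcp_rot: [0.151, 0.989, -0.0, 0.0]
ft_force: [-0.1, -0.3, 0.2]
width: 0.0
```

```bash
python3 look.py 10
```

```text
[ 0.4571 -0.0526  0.0079] [-0.1 -0.3  0.2] 13.0
crop 322 187
crop 312 178
```

View pics/t10.png

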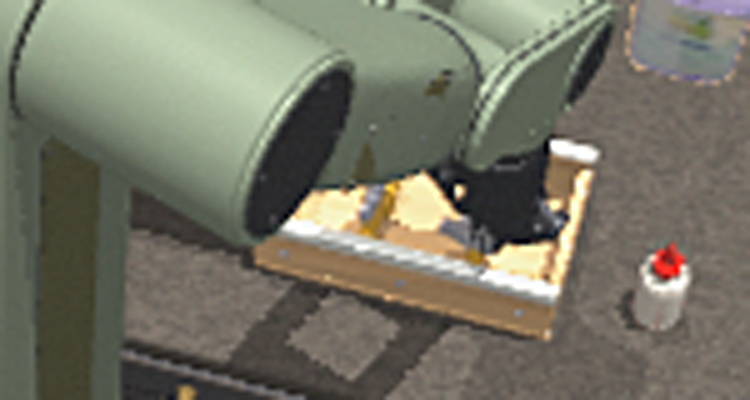

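View pics/z10.png

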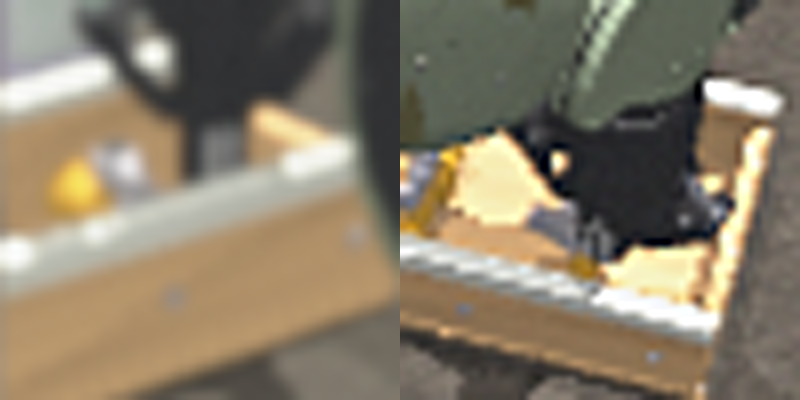

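The crosspiece has moved from (475,238) to about (450,230) in the top view, so the handle is turning at a very low force. I'll continue the arc.

>>> arm_command --targets '[{"tx": 0.3,"ty": 0.5,"tz": 0.0,"yaw": 0.1},{"tx": 0.5,"ty": 1.1,"tz": 0.0,"yaw": 0.2},{"tx": 0.7,"ty": 1.7,"tz": 0.0,"yaw": 0.3},{"tx": 0.7,"ty": 1.7,"tz": 0.0,"yaw": 0.3}]'

```text
time_s: 13.5
tool_pos: [0.4556, -0.0344, 0.0079]
tcp_rot: [0.296, 0.955, -0.0, 0.0]
ft_force: [0.7, -0.4, -0.1]
width: 0.0004
```

>>> arm_command --targets '[{"tx": 0.3,"ty": 0.5,"tz": 0.0,"yaw": 0.1},{"tx": 0.5,"ty": 1.1,"tz": 0.0,"yaw": 0.2},{"tx": 0.7,"ty": 1.7,"tz": 0.0,"yaw": 0.3},{"tx": 0.7,"ty": 1.7,"tz": 0.0,"yaw": 0.3}]'

```text
time_s: 13.9
tool_pos: [0.4594, -0.0164, 0.0077]
tcp_rot: [0.435, 0.9, 0.0, 0.0]
ft_force: [1.0, -0.6, -0.2]
width: -0.0
```

```bash
python3 look.py 11
```

```text
[ 0.4594 -0.0164  0.0077] [ 1.  -0.6 -0.2] 13.9
crop 313 189
crop 304 176
```

View pics/t11.png

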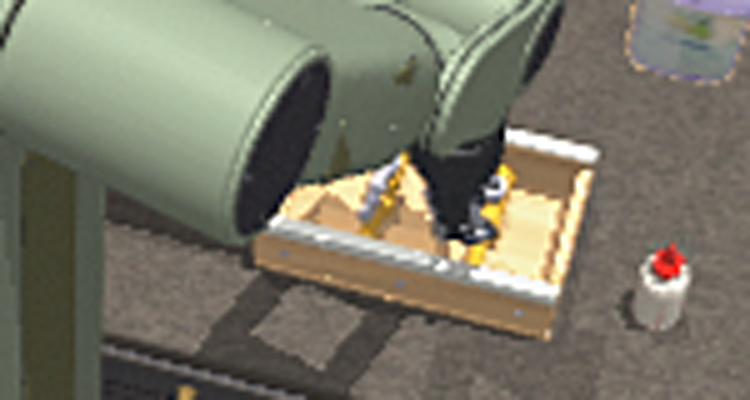

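View pics/z11.png

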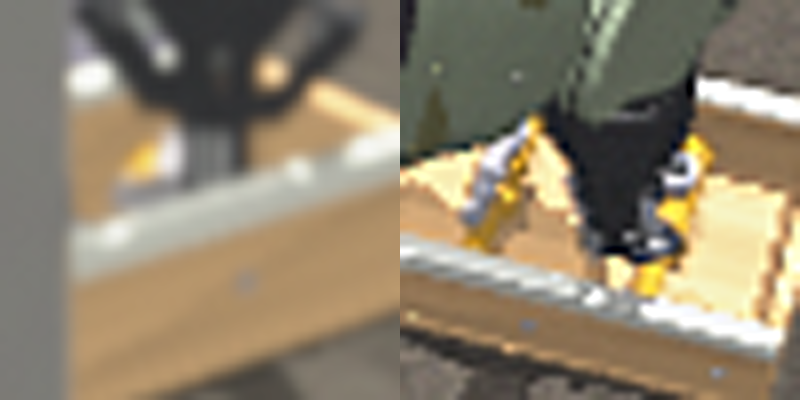

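The T handle now runs from its pivot (495,185) under the gripper, with pipe showing where it used to lie. The bar handle hasn't moved. On with the sweep.

>>> arm_command --targets '[{"tx": 0.3,"ty": 0.5,"tz": 0.0,"yaw": 0.1},{"tx": 0.5,"ty": 1.1,"tz": 0.0,"yaw": 0.2},{"tx": 0.7,"ty": 1.7,"tz": 0.0,"yaw": 0.3},{"tx": 0.7,"ty": 1.7,"tz": 0.0,"yaw": 0.3}]'

```text
time_s: 14.4
tool_pos: [0.4681, -0.0004, 0.0075]
tcp_rot: [0.565, 0.825, -0.0, -0.0]
ft_force: [-0.2, -0.2, -0.1]
width: -0.0002
```

>>> arm_command --targets '[{"tx": 0.3,"ty": 0.5,"tz": 0.0,"yaw": 0.1},{"tx": 0.4,"ty": 0.8,"tz": 0.0,"yaw": 0.15},{"tx": 0.5,"ty": 1.1,"tz": 0.0,"yaw": 0.2},{"tx": 0.5,"ty": 1.1,"tz": 0.0,"yaw": 0.2}]'

```text
time_s: 14.8
tool_pos: [0.4762, 0.0081, 0.0074]
tcp_rot: [0.644, 0.765, -0.0, -0.0]
ft_force: [-1.3, -0.8, 0.6]
width: 0.0001
```

```bash
python3 look.py 12
```

```text
[0.4762 0.0081 0.0074] [-1.3 -0.8  0.6] 14.8
crop 305 190
crop 299 171
```

View pics/t12.png

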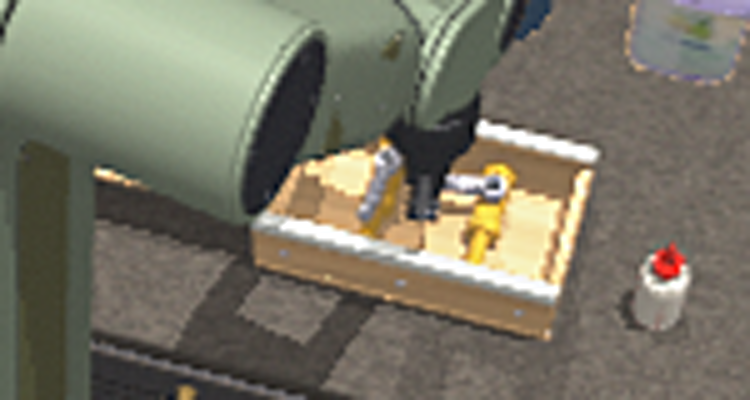

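View pics/z12.png

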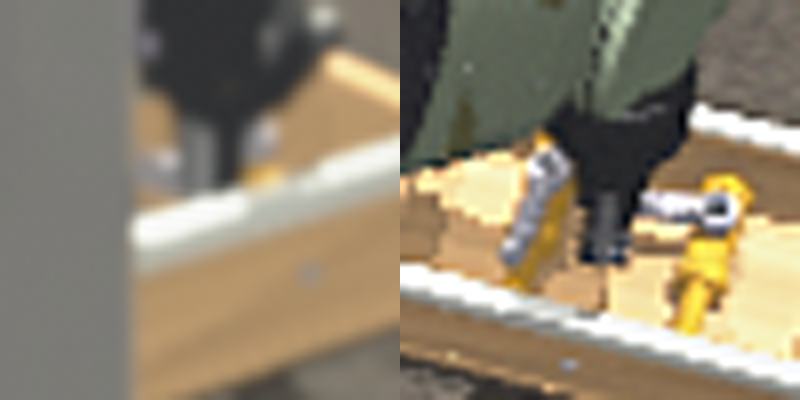

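Run:
```python
from h import *
import pickle
T=pickle.load(open('top12.pkl','rb'));a=float(np.load('box.npz')['ang'])
p=onz(*T,240+495/5,160+185/5,.05)[:2]; q=onz(*T,240+450/5,160+184/5,.055)[:2]
v=q-p; print(p,q,'theta',np.arctan2(v[1],-v[0])+0, 'box ang',a)
```

```text
[ 0.51414482 -0.04294181] [ 0.5016098  -0.00688311] theta 1.2362359354848542 box ang -0.004753406743455368
```

>>> arm_command --targets '[{"tx": 0.2,"ty": 0.5,"tz": 0.0,"yaw": 0.08},{"tx": 0.4,"ty": 0.9,"tz": 0.0,"yaw": 0.17},{"tx": 0.4,"ty": 1.1,"tz": 0.0,"yaw": 0.17},{"tx": 0.4,"ty": 1.1,"tz": 0.0,"yaw": 0.17}]'

```text
time_s: 15.3
tool_pos: [0.4866, 0.014, 0.0075]
tcp_rot: [0.707, 0.707, -0.0, -0.0]
ft_force: [-1.0, -0.8, 0.1]
width: 0.0003
```

```bash
python3 look.py 13
```

```text
[0.4866 0.014  0.0075] [-1.  -0.8  0.1] 15.3
crop 302 189
crop 298 169
```

View pics/z13.png

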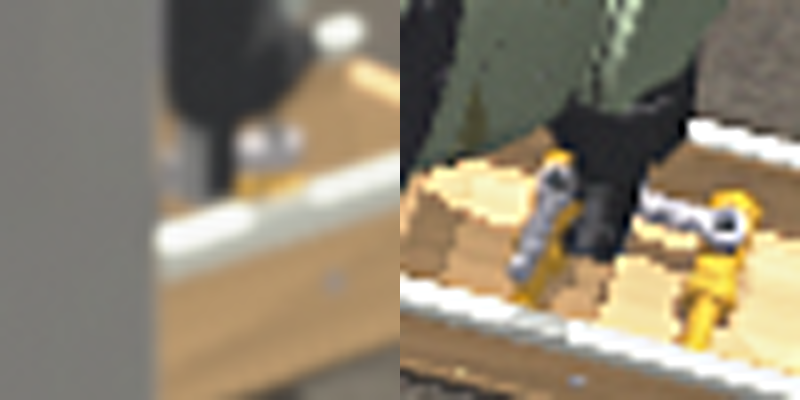

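```bash
cat > ang.py <<'E'
import sys
from h import *
import pickle
k=sys.argv[1]; x0,y0,s,a,b,c,e=map(float,sys.argv[2:])
T=pickle.load(open('top%s.pkl'%k,'rb'))
for hp in(.05,.055):
    p=onz(*T,x0+a/s,y0+b/s,hp)[:2]; q=onz(*T,x0+c/s,y0+e/s,.055)[:2]; v=q-p; print(p,q,np.arctan2(v[1],-v[0])+.0048)
E
python3 ang.py 13 298 169 8 328 222 248 203
```

```text
[ 0.5153329 -0.0426476] [5.11927309e-01 1.35230772e-04] 1.4961619818798573
[ 0.51234016 -0.04304769] [5.11927309e-01 1.35230772e-04] 1.5660361233105604
```

Nearly square. I'll back the finger off to measure the handle unobstructed.

>>> arm_command --targets '[{"tx": -0.2,"ty": -1.2,"tz": 0.0,"yaw": 0.0},{"tx": -0.2,"ty": -2.4,"tz": 0.0,"yaw": 0.0},{"tx": -0.2,"ty": -2.4,"tz": -3.5,"yaw": 0.0},{"tx": -0.2,"ty": -2.4,"tz": -8.0,"yaw": 0.0},{"tx": -0.2,"ty": -4.4,"tz": -10.0,"yaw": 0.0}]'

```text
time_s: 15.9
tool_pos: [0.4464, 0.0114, 0.1119]
tcp_rot: [0.708, 0.706, 0.003, 0.004]
ft_force: [-0.2, -0.3, 0.5]
width: 0.0
```

>>> arm_command --targets '[{"tx": 4.0,"ty": 0.0,"tz": -2.0,"yaw": 0.0},{"tx": 8.0,"ty": 0.0,"tz": -4.0,"yaw": 0.0},{"tx": 12.0,"ty": 0.0,"tz": -5.0,"yaw": 0.0},{"tx": 12.0,"ty": 0.0,"tz": -5.0,"yaw": 0.0}]'

```text
time_s: 16.3
tool_pos: [0.4435, 0.1359, 0.1598]
tcp_rot: [0.706, 0.708, 0.003, 0.001]
ft_force: [0.4, 0.1, 0.4]
width: -0.0001
```

```bash
python3 look.py 14
python3 - <<'E'
from h import *
import pickle
d,f=pickle.load(open('top14.pkl','rb'))
cv2.imwrite('pics/b14.png',cv2.resize(d['frame'][175:231,285:365],(800,560),interpolation=cv2.INTER_CUBIC)[:,:,::-1])
E
```

```text
[0.4435 0.1359 0.1598] [0.4 0.1 0.4] 16.3
crop 279 159
crop 267 151
```

View pics/b14.png

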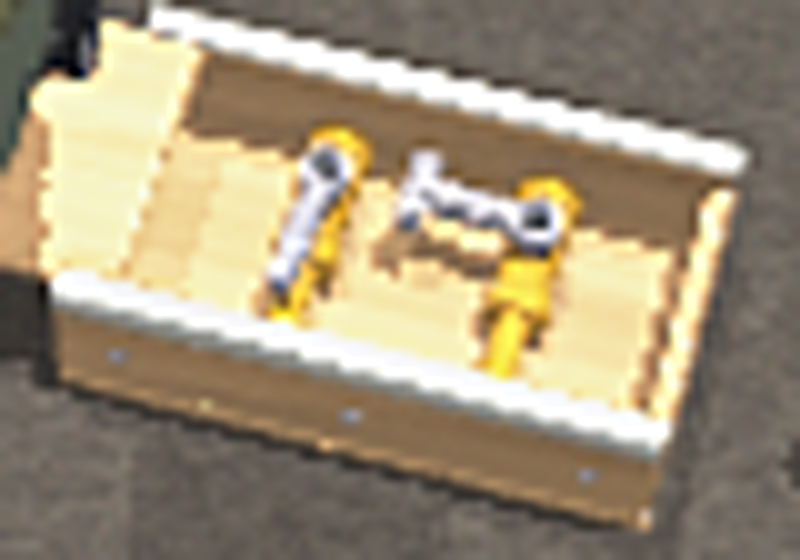

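View pics/s14.png

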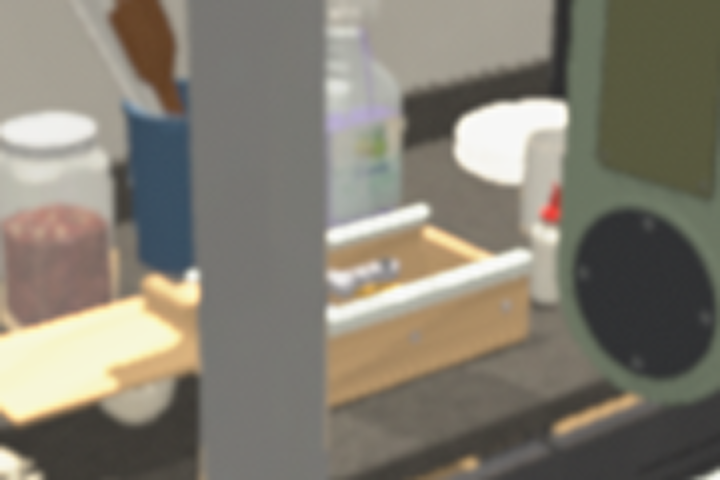

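```bash
for q in "540 217 417 188" "522 214 432 191" "535 213 417 190"; do python3 ang.py 14 285 175 10 $q|tail -1; done
python3 - <<'E'
from h import *
import pickle
T=pickle.load(open('top14.pkl','rb'));g=T[0]['frame'].astype(int)[175:231,285:365]
W=lambda u,v,h:onz(*T,285+u/10,175+v/10,h)[:2]
v=W(425,158,.055)-W(408,218,.055); print('cross dir theta', np.arctan2(v[1],v[0])+np.pi/2*1, v)
# expected px of crosspiece centre for several theta
c=np.array([.4869,.0114]);P=c+[.030-.0002,-.052]
for th in(1.4,1.5,1.57,1.63):
    a=-.0048
    d=np.array([-np.cos(th),np.sin(th)]); d=np.array([[np.cos(a),-np.sin(a)],[np.sin(a),np.cos(a)]])@d
    print(th,*[tuple(np.round(((np.array(proj(*T,[*(P+d*r),.055]))-[285,175])*10),0)) for r in(0,.052)])
E
```

```text
[ 0.51257708 -0.04298902] [0.51196871 0.01014082] 1.5641463006530594
[ 0.51189869 -0.03538607] [0.51229823 0.00370711] 1.585816176478921
[ 0.51389001 -0.04050488] [0.51101789 0.00988992] 1.5186654246024307
cross dir theta 1.5925171467322516 [0.03052346 0.0006631 ]
1.4 (np.float64(537.0), np.float64(208.0)) (np.float64(413.0), np.float64(195.0))
1.5 (np.float64(537.0), np.float64(208.0)) (np.float64(415.0), np.float64(185.0))
1.57 (np.float64(537.0), np.float64(208.0)) (np.float64(417.0), np.float64(178.0))
1.63 (np.float64(537.0), np.float64(208.0)) (np.float64(419.0), np.float64(172.0))
```

Several readings put the handle at 1.52–1.59 rad, averaging about 1.55. A gentle top-up of about 2 mm will make sure it's square. I'll retrace the path.

>>> arm_command --targets '[{"tx": -4.0,"ty": 0.0,"tz": 0.0,"yaw": 0.0},{"tx": -8.0,"ty": 0.0,"tz": 2.0,"yaw": 0.0},{"tx": -12.0,"ty": 0.0,"tz": 4.0,"yaw": 0.0},{"tx": -12.0,"ty": 1.0,"tz": 6.0,"yaw": 0.0},{"tx": -12.0,"ty": 2.0,"tz": 7.0,"yaw": 0.0}]'

```text
time_s: 16.9
tool_pos: [0.46, 0.0094, 0.0849]
tcp_rot: [0.71, 0.704, -0.002, -0.002]
ft_force: [-0.2, -0.3, 0.3]
width: 0.0
```

>>> arm_command --targets '[{"tx": 0.0,"ty": 0.0,"tz": 3.0,"yaw": 0.0},{"tx": 0.0,"ty": 0.0,"tz": 6.0,"yaw": 0.0},{"tx": 0.0,"ty": 0.0,"tz": 8.0,"yaw": 0.0},{"tx": 0.0,"ty": 0.0,"tz": 8.0,"yaw": 0.0}]'

```text
time_s: 17.3
tool_pos: [0.4578, 0.0113, 0.004]
tcp_rot: [0.709, 0.705, -0.003, -0.004]
ft_force: [0.2, 0.4, -0.6]
width: -0.0005
```

>>> arm_command --targets '[{"tx": 0.0,"ty": 0.8,"tz": 0.0,"yaw": 0.0},{"tx": 0.0,"ty": 1.6,"tz": 0.0,"yaw": 0.0},{"tx": 0.0,"ty": 2.2,"tz": 0.0,"yaw": 0.0},{"tx": 0.0,"ty": 2.5,"tz": 0.0,"yaw": 0.0},{"tx": 0.0,"ty": 2.6,"tz": 0.0,"yaw": 0.0}]'

```text
time_s: 17.8
tool_pos: [0.4897, 0.0116, 0.0093]
tcp_rot: [0.708, 0.706, -0.0, 0.0]
ft_force: [-5.2, -1.9, 9.7]
width: -0.0003
```

```bash
python3 look.py 15; python3 -c "
from h import *
o=readout.get_obs();print(o['tool_pos'],o['ft_force'],o['wrist_torque'],o['tcp_rot'])"
```

```text
[0.4897 0.0116 0.0093] [-5.2 -1.9  9.7] 17.8
crop 302 188
crop 299 168
[0.48963269 0.01157435 0.00930989] [-4.11575622 -2.0644614   8.20110541] [-0.22208402  0.52600395 -0.01982769] [ 7.07889909e-01  7.06322541e-01 -2.24964582e-04  5.42670454e-04]
```

View pics/z15.png

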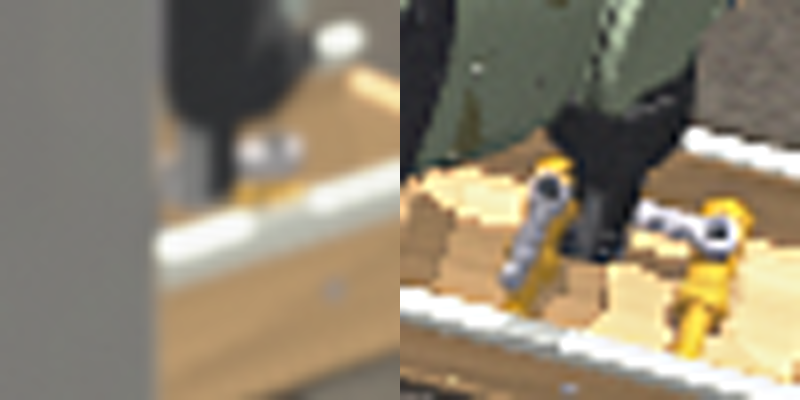

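The force is now about 5 N along the push and 9 N upward: the handle resists near its stop. I won't push further. I'll retreat and inspect.

>>> arm_command --targets '[{"tx": 0.0,"ty": -0.8,"tz": 0.0,"yaw": 0.0},{"tx": 0.0,"ty": -2.0,"tz": 0.0,"yaw": 0.0},{"tx": 0.0,"ty": -2.6,"tz": -2.0,"yaw": 0.0},{"tx": 0.0,"ty": -2.6,"tz": -6.0,"yaw": 0.0},{"tx": 0.0,"ty": -4.0,"tz": -10.0,"yaw": 0.0}]'

```text
time_s: 18.4
tool_pos: [0.4479, 0.0123, 0.1081]
tcp_rot: [0.708, 0.706, -0.0, -0.001]
ft_force: [1.1, -0.6, 1.5]
width: -0.0
```

>>> arm_command --targets '[{"tx": 4.0,"ty": 0.0,"tz": -2.0,"yaw": 0.0},{"tx": 8.0,"ty": 0.0,"tz": -4.0,"yaw": 0.0},{"tx": 12.0,"ty": 0.0,"tz": -5.0,"yaw": 0.0},{"tx": 12.0,"ty": 0.0,"tz": -5.0,"yaw": 0.0}]'

```text
time_s: 18.8
tool_pos: [0.4494, 0.1361, 0.1597]
tcp_rot: [0.706, 0.708, 0.002, 0.001]
ft_force: [-0.2, -0.4, -0.2]
width: -0.0002
```

```bash
python3 look.py 16
python3 - <<'E'
from h import *
import pickle
d,f=pickle.load(open('top16.pkl','rb'))
cv2.imwrite('pics/b16.png',cv2.resize(d['frame'][175:231,285:365],(800,560),interpolation=cv2.INTER_CUBIC)[:,:,::-1])
cv2.imwrite('pics/full16.png',d['frame'][:,:,::-1])
E
```

```text
[0.4494 0.1361 0.1597] [-0.2 -0.4 -0.2] 18.8
crop 278 159
crop 267 150
```

View pics/b16.png

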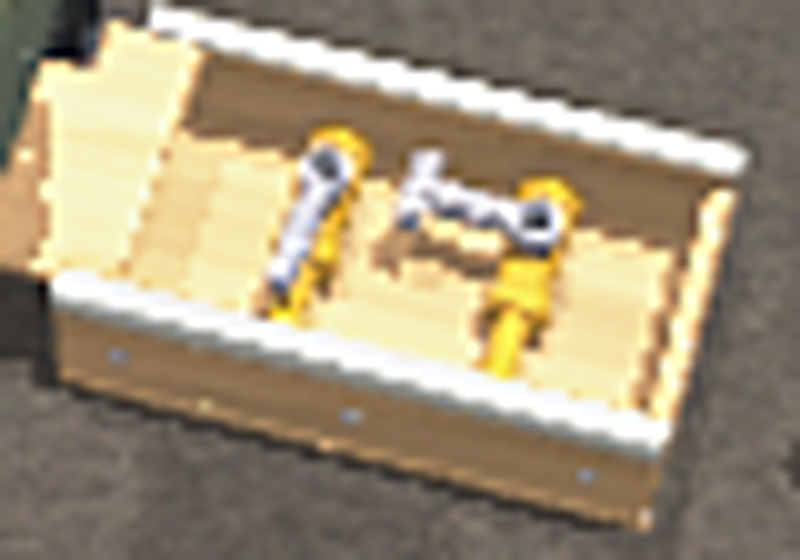

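View pics/full16.png

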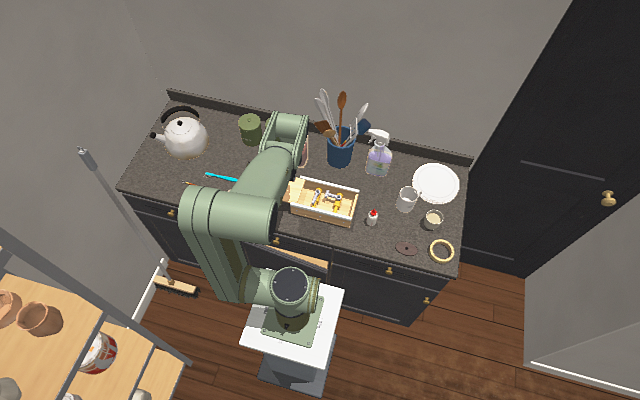

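Run:
```python
from h import *
import pickle
a=pickle.load(open('top14.pkl','rb'))[0]['frame'].astype(int);b=pickle.load(open('top16.pkl','rb'))[0]['frame'].astype(int)
D=np.abs(a-b).max(2)[180:225,315:350]; print(D.max(), (D>12).sum())
ys,xs=np.where(D>12); print(list(zip(xs+315,ys+180,D[ys,xs]))[:40])
# bar handle change since start view 7
c=pickle.load(open('top7.pkl','rb'))[0]['frame'].astype(int)
D=np.abs(c-b).max(2)[182:212,305:325]; print('bar',D.max(),(D>30).sum())
# silver mask T centroid parts
g=b[175:231,285:365]; sat=g.max(2)-g.min(2); m=(sat<40)&(g.max(2)>120)
ys,xs=np.where(m[10:28,36:58]); print(m[10:28,36:58].astype(int))
```

```text
48 13
[(np.int64(328), np.int64(190), np.int64(48)), (np.int64(329), np.int64(190), np.int64(23)), (np.int64(328), np.int64(193), np.int64(13)), (np.int64(327), np.int64(194), np.int64(17)), (np.int64(335), np.int64(196), np.int64(18)), (np.int64(325), np.int64(198), np.int64(22)), (np.int64(315), np.int64(210), np.int64(20)), (np.int64(325), np.int64(210), np.int64(15)), (np.int64(318), np.int64(211), np.int64(14)), (np.int64(319), np.int64(211), np.int64(19)), (np.int64(320), np.int64(212), np.int64(13)), (np.int64(322), np.int64(212), np.int64(15)), (np.int64(327), np.int64(213), np.int64(17))]
bar 103 18
[[0 0 0 0 0 0 0 1 1 1 1 1 1 1 1 1 1 1 1 1 1 0]
 [0 0 0 0 0 0 0 0 0 0 0 0 1 1 1 1 1 1 1 1 1 1]
 [0 0 0 0 0 0 0 0 0 0 0 0 0 0 0 1 1 1 1 1 1 1]
 [0 0 0 0 0 0 0 0 0 0 0 0 0 0 0 0 0 0 0 1 1 1]
 [0 0 0 0 0 0 0 0 0 0 0 0 0 0 0 0 0 0 0 0 0 0]
 [0 0 0 0 0 1 1 1 1 0 0 0 0 0 0 0 0 0 0 0 0 0]
 [0 0 0 0 0 1 1 1 1 0 0 0 0 0 0 0 0 0 0 0 0 0]
 [0 0 0 0 0 1 1 1 0 0 0 0 0 0 0 0 0 0 0 0 0 0]
 [0 0 0 0 1 1 1 1 1 1 1 0 0 0 0 0 0 0 0 0 0 0]
 [0 0 0 0 1 1 1 1 1 1 1 1 1 0 0 0 0 0 0 0 0 0]
 [0 0 0 0 1 1 1 1 1 1 1 1 1 1 1 1 1 1 1 0 0 0]
 [0 0 0 0 1 1 0 0 0 0 1 1 1 1 1 1 1 0 0 1 0 0]
 [0 0 0 0 0 1 0 0 0 0 0 1 0 1 1 1 1 0 0 1 0 0]
 [0 0 0 0 0 0 0 0 0 0 0 0 0 0 0 1 1 1 1 1 0 0]
 [0 0 0 0 0 0 0 0 0 0 0 0 0 0 0 0 0 1 1 0 0 0]
 [0 0 0 0 0 0 0 0 0 0 0 0 0 0 0 0 0 0 0 0 0 0]
 [0 0 0 0 0 0 0 0 0 0 0 0 0 0 0 0 0 0 0 0 0 0]
 [0 0 0 0 0 0 0 0 0 0 0 0 0 0 0 0 0 0 0 0 0 0]]
```

Run:
```python
from h import *
import pickle
for k in('14','16'):
    T=pickle.load(open('top%s.pkl'%k,'rb')); g=T[0]['frame'].astype(float)
    lum=g.min(2)
    # crosspiece end: silver weight (blue high) region
    W=np.clip((g[...,2]-120)/100,0,1)*(g.max(2)-g.min(2)<45)
    def cen(w,x0,x1,y0,y1):
        yy,xx=np.mgrid[y0:y1,x0:x1]; s=w[y0:y1,x0:x1]; return (xx*s).sum()/s.sum(),(yy*s).sum()/s.sum()
    cp=cen(W,324,330,188,200); 
    hub=lambda x,y:cen(np.clip(110-g.mean(2),0,None),x-2,x+3,y-2,y+3)
    hT,hB=hub(339,196),hub(317,191)
    print(k,cp,hT,hB)
    for dz in(0,.003,.006):
        w=lambda p,h:onz(*T,*p,h)[:2]
        y=w(hB,.055+dz)-w(hT,.055+dz); v=w(cp,.055)-w(hT,.055+dz)
        A=lambda q:np.arctan2(q[1],-q[0])
        print(dz,np.linalg.norm(y),np.linalg.norm(v),1.5708+A(v)-A(y))
a=[pickle.load(open('top%s.pkl'%k,'rb'))[0]['frame'][180:215,300:330] for k in('7','12','16')]
cv2.imwrite('pics/bar.png',np.hstack([cv2.resize(x,(260,303),interpolation=cv2.INTER_CUBIC) for x in a])[:,:,::-1])
```

```text
14 (np.float64(326.89442139234666), np.float64(193.09589672660212)) (np.float64(338.47079037800694), np.float64(196.9553264604811)) (np.float64(316.33064516129036), np.float64(190.41129032258064))
0 0.09778989443160933 0.05162083362367466 1.6105741226419668
0.003 0.09759115829671568 0.05206008944255662 1.6444258583541387
0.006 0.09739242216182208 0.05255796637255142 1.6776737774972097
16 (np.float64(326.9100408905044), np.float64(193.05542935029533)) (np.float64(338.46527777777777), np.float64(196.95833333333334)) (np.float64(316.3852459016394), np.float64(190.45901639344262))
0 0.0974792740082402 0.05161206330071777 1.616405131996032
0.003 0.09728116914003022 0.05205926280098524 1.65022055055303
0.006 0.09708306427182033 0.052564939001326506 1.683422749608735
```

View pics/bar.png

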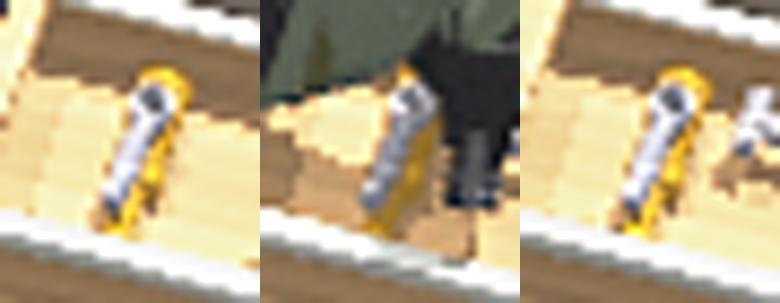

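Run:
```python
from h import *
import pickle
T=pickle.load(open('top16.pkl','rb'));c=np.array([.4869,.0114]);a=-.0048;ey=np.array([-np.sin(a),np.cos(a)])
for u,v in((203,48),(190,100),(130,275)): print((onz(*T,285+u/10,175+v/10,.073)[:2]-c)@ey)
a0=pickle.load(open('top0.pkl','rb'))[0]['frame'].astype(int);b=T[0]['frame'].astype(int)
for n,(x0,x1,y0,y1) in dict(bottle=(364,382,205,230),mid=(390,460,180,265),brush=(200,245,170,185)).items():
    D=np.abs(a0-b).max(2)[y0:y1,x0:x1];print(n,D.max(),(D>40).sum())
```

```text
0.10171227927700598
0.09950761756258839
0.09871272750868013
bottle 117 10
mid 12 0
brush 159 174
```

View pics/s16.png

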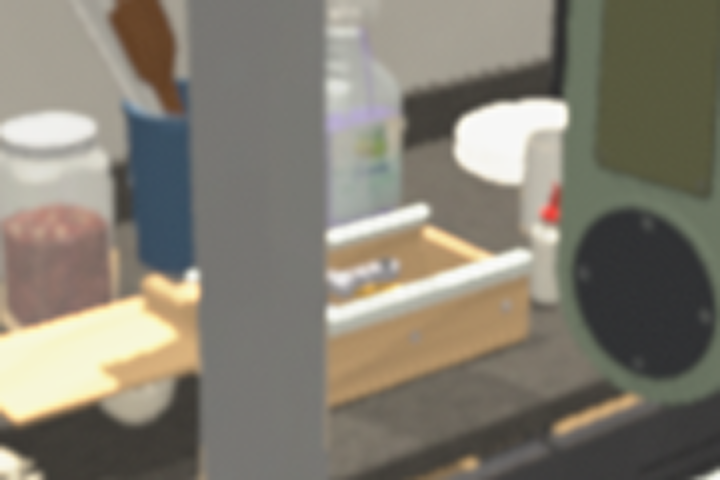

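Run:
```python
from h import *
import pickle
for k in('0','7','16'):
    g=pickle.load(open('top%s.pkl'%k,'rb'))[0]['frame'].astype(int)[200:232,360:385]
    r=(g[...,0]-g[...,1]>80); w=(g.min(2)>130); print(k,[np.round(np.mean(np.where(m),1),2) for m in(r,w)],r.sum(),w.sum())
o=readout.get_obs();print(o['time_s'],o['ft_force'])
print(manip.finish_job())
```

```text
0 [array([11.8 , 13.43]), array([17.18, 13.2 ])] 30 50
7 [array([11.94, 13.03]), array([17.69, 12.85])] 31 61
16 [array([11.97, 13.24]), array([17.23, 12.68])] 29 57
18.9 [-0.23519649 -0.60831648 -0.83376712]
the job is handed in; nothing more can be done
None
```

I opened the cover to its end stop and turned the T-handle to about square across its pipe. Then I moved the arm clear and handed the job in at about 19 s.

**Cover:** I pushed it by the lip with about 3 N. At the end stop the force rose to 18 N with no further movement. The last picture shows it still open, about 0.227 m by camera against a stop at 0.23, within the measuring error.

**T-handle:** My last camera estimates range from 1.52 to 1.65 rad, depending on the points used and the assumed heights. That fits shut at 1.57, but I can't pin it down closer. A final gentle push barely moved it.

**Bar handle and surroundings:** The bar handle looks unchanged between pictures. The bottle's position agrees to within about half a pixel across pictures, and the area with the water pot, tape and rib did not change. The skull, brush and loop tool lie partly behind the arm in the last views, so I couldn't check those by comparison. The tool never went low near them. The pinch pot still stands under the opened cover.

**What disagreed or went less cleanly:**
- **Height readout:** the reported tool height read 38.6 mm lower than the real fingertips. I saw this in both cameras and confirmed it with a light touch of about 12 N on the open cover, then corrected for it. The first try at the lip passed above it without contact.
- **Final push:** it showed about 9 N of upward force. The gripper linkage may have brushed the back rail, so I stopped and backed off.

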